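Fetch the honey from the pull-out carousel

TASK

Lay the breakfast tray: draw the carousel tray under the wooden riser out by its knob as far as it goes, turn the carousel a quarter turn until it clicks with the honey jar's bay at the front, then lift the honey jar out and stand it upright on the floor of the white oval tray, lowering it rather than dropping it. Finally push the carousel tray fully home under the riser, with the chilli jar and the tin still standing in their bays and the carousel still in its click stop; leave the mug standing where it is on the oval tray.

Things in the scene. Friction and masses are not known exactly. Their poses are not given: they have to be found in the camera images.
- riser: fixed light-wood riser. Origin on the worktop; +x away from its front, +y to the left, z up. Top board: x -140 (front edge) to +134, y +-131, z 142 to 158 mm, on posts behind x = -104. It overhangs the closed tray front by 20 mm: lean the gripper back to reach the knob. Canisters on its rear half (x > 20 mm, to z = 262 mm).
- pullout (a joint): how far the tray under the riser is drawn out, m: 0 = fully home, 0.127 = at its stop; it moves along the riser's -x, friction about 4 N. Tray front panel: 232 mm wide, top edge at z = 60 mm, 14 mm thick, its outer face 119 mm in front of the carousel axis.
- knob (a point): centre of the tray's dark round metal knob (30 mm diameter, 24 mm before the tray's front, z = 36 mm): the point to pinch, fingers closing along y. It moves with the tray; axes as the riser's. The knob stands out 33 mm from the panel on a 15 mm neck.
- turntable (a joint): angle of the carousel, rad: starts at 0, + = anticlockwise seen from above. A spring leaf on its square shaft gives a click stop at every quarter turn (0, +-1.571); it pulls itself in from about 0.6 rad and takes about 2 to 3 N at the rim to leave a stop.
- axis_top (a point): the carousel axis at the disc top (z = 30 mm), turning with it (x along the riser x at angle 0). Disc 208 mm across, 8 mm rim lip; four radial dividers, 10 mm thick, 40 mm high above the disc, 11 to 101 mm from the axis, at 45, 135, 225, 315 degrees, make a front, left, rear (empty) and right bay. Drawn out, the axis is 12 mm behind the riser front edge: only the front bay is clear.
- divider_left (a point): top edge of the divider between the front bay and the left bay (as at the start), 92 mm from the axis, z = 70 mm; turns with the carousel. Pushing it in from the left side brings the left bay to the front.
- divider_right (a point): the same on the divider between the front and the right bay; pushing it from the right brings the right bay to the front.
- front_bay (a point): the middle of the bay place that faces the front, on the disc's top (64 mm before the axis, z = 30 mm); moves with the tray only, axes as the riser's.
- honey_jar: squat see-through honey jar with a wide dark lid, 49 x 50 mm, 75 mm tall, 0.2 kg. Origin at the centre of its underside, z up. Stands in the left or the right bay.
- chilli_jar: stout jar with a dark lid, 55 x 59 mm, 85 mm tall, in the front bay at the start; origin at the centre of its underside.
- tin_small: small closed food tin without a lid knob, 57 mm diameter, 72 mm tall, in the side bay across from the honey; origin at the centre of its underside.
- breakfast_tray: white oval ceramic tray, 305 x 181 mm, rim 28 mm high; origin at the centre of its underside, x along its length. Its flat floor is an ellipse of about 244 x 128 mm, 5 mm above the underside. The end at -x (nearer the robot) is free: x = -70 mm, y = 0 is a good place.
- mug: white spotted mug on the far half of the oval tray, 78 mm across, 93 mm tall; origin on its underside, 18 mm from the body's middle towards the handle, which points along its -y.

How it is judged:
By the outcome, as a careful person would: the job done as asked, in the order asked, and still so for the second after the job is handed in, with the robot touching nothing.
It also fails if it takes over 72 s, if anything falls off the work surface, if the arm or the gripper's body presses on something with over 40 N, if the wrist force passes 120 N, or if a joint passes its speed limit or range.

ROBOT

A 6-joint arm with a two-finger parallel gripper is mounted at the origin on a cart in front of the work surface, level with it; the furniture and walls round the work are solid. World frame = base frame: x ahead of the robot, y to its left, z up, the work surface at z = 0. Lengths are in m, angles in rad, forces in N, time in s.
With the tool pointing down it reaches from about 0.425 to 0.95 m from the base axis. Payload 3.5 kg.
Tool frame: the origin (TCP) lies between the finger pads; the fingertips stand 25 mm ahead of it and the grasp point (between the pads) lies 6 mm ahead of it (ctrl.finger_overhang is the distance from the TCP to the fingertips, in m); x points along the fingers, y is the direction in which the jaws open and shut, and the axes are right-handed (so a half turn about x gives the same grasp; the last joint's range is limited). The gripper opens to 85 mm and grips with 20 to 120 N. Pads are 22 mm wide; open, the fingers measure 114 mm over their backs; the gripper's body (76 mm by 85 mm) begins 54 mm behind the grasp point. The pads swing forward as they close: fully open they stand 13 mm farther back than shut.
Start: joints at [1.103, 0.286, 1.577, -0, 1.279, -0.15], TCP at [0.211, 0.641, 0.256] pointing down, gripper open.
Joint ranges: [-2.77, 2.77], [-0.9, 2.22], [0.21, 2.48], [-1.53, 4.67], [0.24, 2.81], [-2.84, 2.84]. Speed limits (rad/s): [2.79, 2.79, 3.14, 3.14, 3.14, 3.14].

INTERFACE

Orientations are given as a unit quaternion [x, y, z, w].
In Python, from plant import ctrl gives the robot as it stands.
- The arm moves only by the tool play_rows, never from a script. Its argument "targets" is a list of rows, each an object with "delta_pos": the shift along the world's x, y, z normalised to -1 to 1, where 1 is 1000 mm, a list of three; "delta_rot": the turn, a rotation vector about the world's x, y, z normalised to -1 to 1, where 1 is pi rad, a list of three; "claw": the finger opening in mm, from 0 to 85.4. In form: [{"delta_pos": [tx, ty, tz], "delta_rot": [wx, wy, wz], "claw": claw}, ...]. A call has 1 to 20 rows; each row is the pose to reach, as a shift and turn from the pose measured when the call began, turning the shorter way round; what a row does not reach only later rows make up. A row lasts 1/12 s, in which the tool goes at most 41.7 mm and 7.16 degrees, less where a joint would pass 70% of its speed; a pose out of reach is approached as far as the arm can. A call with a number of a shift or a turn outside -1 to 1 is refused whole. A call with a gripper value outside its range is refused whole. The fingers move at their own pace and stop on an object; "newtons" is the grip in N (left out, the last holds). Time passes only in rows, so rows that repeat a pose let the fingers close. It gives the time, the measured TCP pose, the force and the opening at its end, in the units of the state.
- ctrl.get_state(): the state, without advancing time (a new reading comes with each control period).
- ctrl.read_camera(name): name is "scene" or "side" or "wrist"; returns the picture (400x640x3 uint8, blue, green, red); there is no depth.
- ctrl.calibration(name): a dict with "fx", "fy", "cx", "cy" (pixels), "camera_from_world" (4x4, takes a point from world to camera coordinates). Camera axes: x right, y down, z forward; pixel columns grow to the right and rows downward; lengths in m; the calibration is good to about 2 mm. A picture is of the moment at which its call begins: read the wrist's pose just before it. calibration takes no time and is no camera call; for the wrist camera it gives the pose at the moment of the call.
- ctrl.sign_off(): hands the job in, once; it reports no verdict.
The state is a dict: "time": time; "qpos": joint angles; "dq": joint speeds; "joint_efforts": joint torques, N m; "eef_pos": TCP position; "tcp_rot": TCP orientation; "contact_force": force on the tool from outside, world axes, zero at the start; "wrist_torque": the same for the moment, N m; "opening": opening from 0.0 (shut) to 1.0 (fully open).
Only numpy, scipy, OpenCV 4.12 (cv2) and the standard library are available. Lean on these libraries where they do the work, as an engineer would, in place of code of your own. Each camera call takes 0.05 s, during which the arm holds its last target. There are 200 camera calls.

## Working session

There is one attempt and no reset: what is moved stays moved. The work goes in short steps, Python scripts to look and compute and a tool call to move; the robot and the scene stay as the last step left them, time stands still between calls to the robot, and variables do not carry over. Pictures are saved under pics/ and viewed, about 8 in all and at most 12, crops included, and the job is handed in when it is done.

Besides the shell and the picture viewer there is one more tool, called after ">>>" by a JSON object that holds its "method" and its "body", one argument or row to a line. play_rows: Moves the arm, as the interface text tells. Its arguments: {"type":"object","properties":{"targets":{"type":"array"},"newtons":{"type":"number"}},"required":["targets"]}

```bash
mkdir -p pics; ls
cat > h.py <<'E'
import numpy as np, cv2
from plant import ctrl
from scipy.spatial.transform import Rotation as R
def snap(n,f):
    c=ctrl.calibration(n); im=ctrl.read_camera(n); cv2.imwrite('pics/'+f,im); return im,c
def proj(c,P):
    P=np.atleast_2d(P); M=np.array(c["camera_from_world"]); q=P@M[:3,:3].T+M[:3,3]
    return np.c_[c["fx"]*q[:,0]/q[:,2]+c["cx"], c["fy"]*q[:,1]/q[:,2]+c["cy"]]
def ray(c,uv,z):
    M=np.array(c["camera_from_world"]); d=M[:3,:3].T@np.array([(uv[0]-c["cx"])/c["fx"],(uv[1]-c["cy"])/c["fy"],1]); o=-M[:3,:3].T@M[:3,3]
    return o+d*(z-o[2])/d[2]
E
python3 - <<'E'
from h import *
s=ctrl.get_state(); print(s, ctrl.finger_overhang)
a,c=snap("scene","scene0.png"); b,d=snap("side","side0.png")
for n in("scene","side"):
    c=ctrl.calibration(n); M=np.array(c["camera_from_world"]); print(n,c["fx"],-M[:3,:3].T@M[:3,3],M[2,:3])
E
```

```text
pics
{'time': 0.0, 'qpos': array([ 1.10298400e+00,  2.87178897e-01,  1.57819832e+00,  1.75655053e-06,
        1.27861961e+00, -1.50039942e-01]), 'dq': array([ 4.70255680e-04,  3.02857565e-04,  7.62133714e-04, -4.25951519e-05,
        3.97065764e-04,  2.20298082e-03]), 'joint_efforts': array([ 1.42135883e-03, -4.05988491e+01, -2.92627680e+01, -6.36132836e-05,
        5.93276738e-03, -1.69068908e-06]), 'eef_pos': array([0.21062282, 0.64065418, 0.25492676]), 'tcp_rot': array([ 0.11106791,  0.69845861, -0.11268707,  0.69794062]), 'contact_force': array([0.31462713, 0.1951045 , 0.27109292]), 'wrist_torque': array([-0.00287756,  0.01825585, -0.02029801]), 'opening': 1.0041923114559717} 0.025
scene 446.0726151518018 [-3.44965553e-04  3.76896282e-01  4.79212331e-01] [ 0.74518365 -0.47413987 -0.4689272 ]
side 460.63076038889096 [-0.10911704 -0.1262972   0.60223442] [ 0.81908437  0.1176989  -0.56146929]
```

View pics/scene0.png

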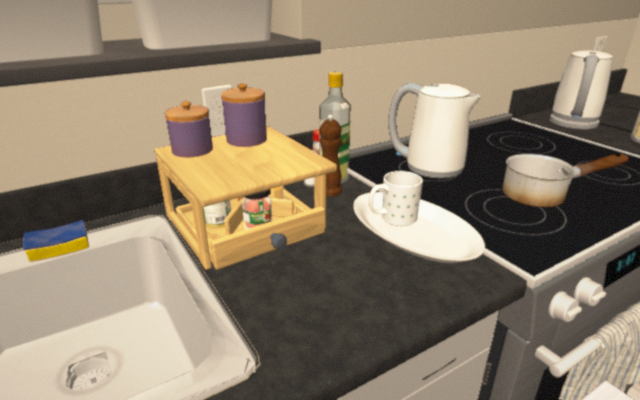

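View pics/side0.png

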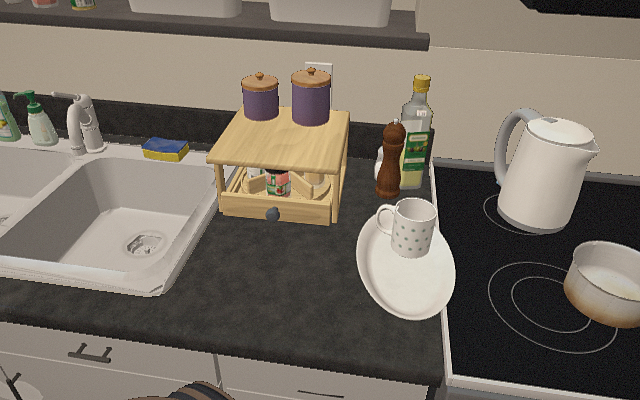

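The scene view shows the riser at about (250,200), knob (279,240), and the oval tray with the mug at (420,225). In the side view the knob is at (272,214) and the oval tray's centre about (406,265). I'll enlarge both.

Run:
```python
import cv2,numpy as np
a=cv2.imread('pics/scene0.png')[120:265,145:335];b=cv2.imread('pics/side0.png')[60:235,205:365]
a=cv2.resize(a,None,fx=2.1,fy=2.1,interpolation=cv2.INTER_CUBIC);b=cv2.resize(b,None,fx=2.5,fy=2.5,interpolation=cv2.INTER_CUBIC)
o=np.zeros((max(a.shape[0],b.shape[0]),800,3),np.uint8);o[:a.shape[0],:a.shape[1]]=a;o[:b.shape[0],400:400+b.shape[1]]=b[:, :400]
cv2.imwrite('pics/crop0.png',o);print(o.shape)
```

```text
(438, 800, 3)
```

View pics/crop0.png

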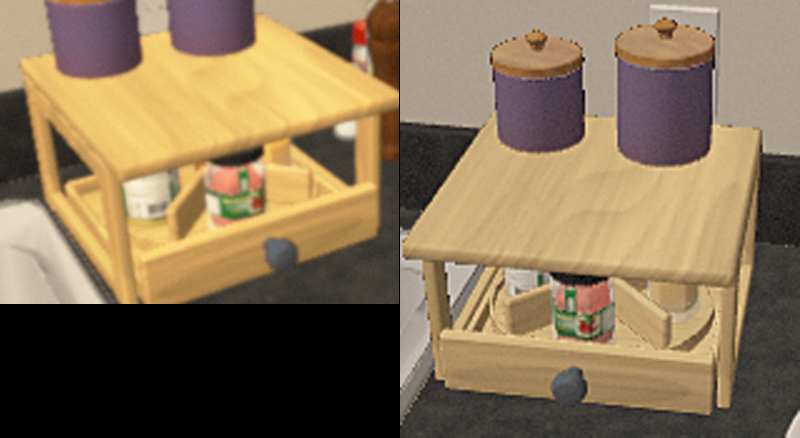

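```bash
cat > fit.py <<'E'
from h import *
from scipy.optimize import least_squares
S,D=ctrl.calibration("scene"),ctrl.calibration("side")
k=[-.144,0,.036]; fl=[-.14,.131,.158];fr=[-.14,-.131,.158];br=[.134,-.131,.158];bl=[.134,.131,.158];pl=[-.12,.116,.06];pr=[-.12,-.116,.06]
obs=[(S,k,279.8,240),(D,k,272.6,214),(S,fl,196.4,200),(S,bl,155.5,151),(S,fr,335,165),(D,fl,206.6,158.8),(D,fr,339,171.2),(D,br,349,110.8),(D,pl,221.4,194),(D,pr,330.6,204.8)]
def T(p,l): return R.from_euler('z',p[2]).apply(l)+[p[0],p[1],0]
f=lambda p:np.concatenate([proj(c,T(p,l))[0]-[u,v] for c,l,u,v in obs])
r=least_squares(f,[.7,.2,.3],loss='soft_l1');print(r.x,f(r.x).reshape(-1,2).round(1).tolist());p=r.x
for n,l in dict(knob=k,flt=fl,frt=fr,divL=[-.001-.065-.127,.065,.07],divR=[-.193,-.065,.07],fbay=[-.192,0,.03]).items(): print(n,T(p,l).round(4))
pts=[ray(D,q,.028) for q in[(356,262),(405,319),(455,270),(440,305),(375,300)]]+[ray(S,q,.028) for q in[(353,207),(484,243),(455,258),(400,241),(440,210)]]
def g(t):
    q=R.from_euler('z',-t[2]).apply(np.array(pts)-[t[0],t[1],0]);return (np.hypot(q[:,0]/.1525,q[:,1]/.0905)-1)*.1
for y0 in(0,.5,-.5):
    e=least_squares(g,[.75,-.1,y0]);print('tray',e.x,e.cost,g(e.x).round(3))
t=e.x;c=R.from_euler('z',t[2]).apply([-.07,0,0])+[t[0],t[1],0];print(c)
print(ray(S,(401,222),0.005),ray(D,(412,253),.005))
E
python3 fit.py
```

```text
[0.76939214 0.07801009 0.0189079 ] [[-0.6, 0.7], [-0.1, 1.7], [4.3, -1.3], [-2.2, -4.3], [2.6, -1.9], [-2.2, -1.7], [0.1, -1.9], [2.0, -0.3], [-1.2, 0.1], [-0.1, 0.2]]
knob [0.6254 0.0753 0.036 ]
flt [0.6269 0.2063 0.158 ]
frt [ 0.6319 -0.0556  0.158 ]
divL [0.5752 0.1393 0.07  ]
divR [0.5777 0.0094 0.07  ]
fbay [0.5774 0.0744 0.03  ]
tray [ 0.56224674 -0.19188505  0.10291275] 0.00017258225027478897 [ 0.     0.003  0.002 -0.004  0.001 -0.002  0.002  0.    -0.012 -0.013]
tray [ 0.56224674 -0.19188508  0.10291143] 0.00017258225025010317 [ 0.     0.003  0.002 -0.004  0.001 -0.002  0.002  0.    -0.012 -0.013]
tray [ 0.56224674 -0.19188508  0.10291145] 0.0001725822502503205 [ 0.     0.003  0.002 -0.004  0.001 -0.002  0.002  0.    -0.012 -0.013]
[ 0.49261709 -0.19907617  0.        ]
[ 0.59726288 -0.19635498  0.005     ] [ 0.59750418 -0.21121503  0.005     ]
```

```bash
cat >> h.py <<'E'
YAW=0.019
def tool(theta,yaw=YAW,flip=None):
    # theta: lean back of tool from vertical, pointing forward; jaws along riser y
    cur=R.from_quat(ctrl.get_state()['tcp_rot']); best=None
    for s in(1,-1):
        x=np.array([np.sin(theta),0,-np.cos(theta)]);y=np.array([0,s,0.]);z=np.cross(x,y)
        r=R.from_euler('z',yaw)*R.from_matrix(np.c_[x,y,z]); d=(r*cur.inv())
        if best is None or d.magnitude()<best[0]: best=(d.magnitude(),r,d,x)
    return best[1],best[2].as_rotvec()/np.pi
def goto(grasp,theta,yaw=YAW,ahead=.006):
    r,rv=tool(theta,yaw); p=np.array(grasp)-ahead*r.apply([1,0,0]); s=ctrl.get_state()
    print('dpos',(p-s['eef_pos']).round(4).tolist(),'drot',rv.round(4).tolist(),'mag',np.linalg.norm(rv)*180)
E
python3 - <<'E'
from h import *
t=np.radians(40)
goto([.53,.0745,.20],t);goto([.575,.0745,.10],t)
E
```

```text
dpos [0.3155, -0.5663, -0.0505] drot [-0.0326, -0.221, 0.103] mag 44.27680236393394
dpos [0.3605, -0.5663, -0.1505] drot [-0.0326, -0.221, 0.103] mag 44.27680236393394
```

>>> {"method": "play_rows", "body": {
  "targets": [
    {"delta_pos":[0.16,-0.28,0.0],"delta_rot":[-0.0326,-0.221,0.103],"claw":60},
    {"delta_pos":[0.16,-0.28,0.0],"delta_rot":[-0.0326,-0.221,0.103],"claw":60},
    {"delta_pos":[0.16,-0.28,0.0],"delta_rot":[-0.0326,-0.221,0.103],"claw":60},
    {"delta_pos":[0.16,-0.28,0.0],"delta_rot":[-0.0326,-0.221,0.103],"claw":60},
    {"delta_pos":[0.16,-0.28,0.0],"delta_rot":[-0.0326,-0.221,0.103],"claw":60},
    {"delta_pos":[0.16,-0.28,0.0],"delta_rot":[-0.0326,-0.221,0.103],"claw":60},
    {"delta_pos":[0.16,-0.28,0.0],"delta_rot":[-0.0326,-0.221,0.103],"claw":60},
    {"delta_pos":[0.16,-0.28,0.0],"delta_rot":[-0.0326,-0.221,0.103],"claw":60},
    {"delta_pos":[0.3155,-0.566,-0.05],"delta_rot":[-0.0326,-0.221,0.103],"claw":60},
    {"delta_pos":[0.3155,-0.566,-0.05],"delta_rot":[-0.0326,-0.221,0.103],"claw":60},
    {"delta_pos":[0.3155,-0.566,-0.05],"delta_rot":[-0.0326,-0.221,0.103],"claw":60},
    {"delta_pos":[0.3155,-0.566,-0.05],"delta_rot":[-0.0326,-0.221,0.103],"claw":60},
    {"delta_pos":[0.3155,-0.566,-0.05],"delta_rot":[-0.0326,-0.221,0.103],"claw":60},
    {"delta_pos":[0.3155,-0.566,-0.05],"delta_rot":[-0.0326,-0.221,0.103],"claw":60},
    {"delta_pos":[0.3155,-0.566,-0.05],"delta_rot":[-0.0326,-0.221,0.103],"claw":60},
    {"delta_pos":[0.3155,-0.566,-0.05],"delta_rot":[-0.0326,-0.221,0.103],"claw":60},
    {"delta_pos":[0.3155,-0.566,-0.05],"delta_rot":[-0.0326,-0.221,0.103],"claw":60},
    {"delta_pos":[0.3155,-0.566,-0.05],"delta_rot":[-0.0326,-0.221,0.103],"claw":60}
  ]
}}

```text
time: 1.6
eef_pos: [0.527, 0.0713, 0.2043]
tcp_rot: [-0.003, 0.423, 0.006, 0.906]
contact_force: [0.2, -0.6, 0.2]
opening: 0.702
```

Run:
```python
from h import *
s=ctrl.get_state();print(s['time'],s['qpos'].round(2),s['eef_pos'],R.from_quat(s['tcp_rot']).as_matrix().round(2).tolist())
im,c=snap("wrist","w1.png")
K=[.6254,.0753,.036];print('knob exp',proj(c,K))
goto([.575,.0745,.10],np.radians(40))
```

```text
1.6 [-0.08 -0.27  2.34  0.17  0.38 -1.8 ] [0.52702963 0.07133461 0.2043084 ] [[0.64, -0.01, 0.77], [0.01, 1.0, 0.01], [-0.77, 0.0, 0.64]]
knob exp [[322.65740562 150.94458528]]
dpos [0.0449, 0.0016, -0.0996] drot [-0.0001, -0.0006, 0.0013] mag 0.2638157509633226
```

View pics/w1.png

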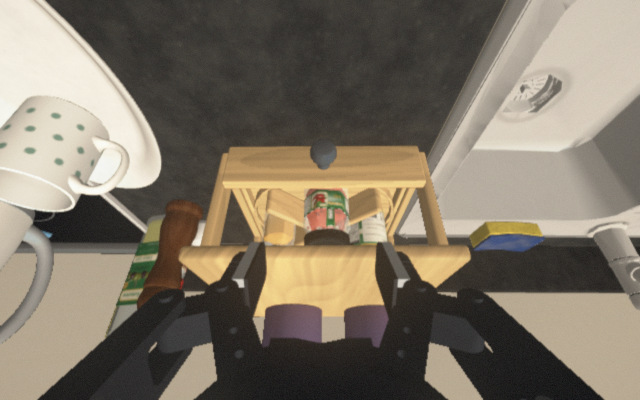

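The wrist view (upside down) shows the knob at (323,156), against an expected (323,151), so the fit is good. There is a tan object in the right bay (280,232), the chilli jar in front and a white-labelled object in the left bay (370,228).

Run:
```python
from h import *
c=ctrl.calibration("wrist");k=ray(c,(323,156),.036);print(k)
k[2]=.036;t=np.radians(40);a=np.array([np.sin(t),0,-np.cos(t)])
goto(k-.07*a,t);goto(k,t)
```

```text
[0.63267868 0.07754387 0.036     ]
dpos [0.0576, 0.0046, -0.11] drot [-0.0001, -0.0006, 0.0013] mag 0.2638157509633226
dpos [0.1026, 0.0046, -0.1636] drot [-0.0001, -0.0006, 0.0013] mag 0.2638157509633226
```

>>> {"method": "play_rows", "body": {
  "targets": [
    {"delta_pos":[0.03,0.003,-0.05],"delta_rot":[0,0,0.001],"claw":60},
    {"delta_pos":[0.054,0.0035,-0.11],"delta_rot":[0,0,0.001],"claw":60},
    {"delta_pos":[0.054,0.0035,-0.11],"delta_rot":[0,0,0.001],"claw":60},
    {"delta_pos":[0.075,0.0035,-0.136],"delta_rot":[0,0,0.001],"claw":60},
    {"delta_pos":[0.098,0.0035,-0.163],"delta_rot":[0,0,0.001],"claw":60},
    {"delta_pos":[0.098,0.0035,-0.163],"delta_rot":[0,0,0.001],"claw":60},
    {"delta_pos":[0.098,0.0035,-0.163],"delta_rot":[0,0,0.001],"claw":60},
    {"delta_pos":[0.098,0.0035,-0.163],"delta_rot":[0,0,0.001],"claw":20},
    {"delta_pos":[0.098,0.0035,-0.163],"delta_rot":[0,0,0.001],"claw":20},
    {"delta_pos":[0.098,0.0035,-0.163],"delta_rot":[0,0,0.001],"claw":20},
    {"delta_pos":[0.098,0.0035,-0.163],"delta_rot":[0,0,0.001],"claw":20},
    {"delta_pos":[0.098,0.0035,-0.163],"delta_rot":[0,0,0.001],"claw":20}
  ],
  "newtons": 40
}}

```text
time: 2.65
eef_pos: [0.6309, 0.0541, 0.09]
tcp_rot: [0.006, 0.451, 0.03, 0.892]
contact_force: [-0.1, 0.4, -0.8]
opening: 0.234
```

Run:
```python
from h import *
s=ctrl.get_state();print(s['time'],s['qpos'].round(2),s['eef_pos'],s['contact_force'],s['opening']*85.4)
```

```text
2.65 [-0.12  0.19  2.13  0.59  0.24 -2.26] [0.63092498 0.05405239 0.08997759] [-0.06912241  0.43095327 -0.75264008] 20.023352469884376
```

The 40° lean ran into the wrist joint limit (q5 = 0.24), so the fingers closed beside the knob without touching anything. I'll retreat and use a 30° lean.

Run:
```python
from h import *
K=np.array([.628,.076,.036]);t=np.radians(30);a=np.array([np.sin(t),0,-np.cos(t)])
for d in(.09,.0): goto(K-d*a,t)
```

```text
dpos [-0.0509, 0.0219, 0.0292] drot [-0.0135, 0.0349, -0.0087] mag 6.913208177825678
dpos [-0.0059, 0.0219, -0.0488] drot [-0.0135, 0.0349, -0.0087] mag 6.913208177825678
```

>>> {"method": "play_rows", "body": {
  "targets": [
    {"delta_pos":[-0.03,0.0,0.03],"delta_rot":[0,0,0],"claw":50},
    {"delta_pos":[-0.06,0.01,0.05],"delta_rot":[0,0,0],"claw":55},
    {"delta_pos":[-0.06,0.022,0.05],"delta_rot":[-0.0135,0.035,-0.0087],"claw":55},
    {"delta_pos":[-0.051,0.022,0.029],"delta_rot":[-0.0135,0.035,-0.0087],"claw":55},
    {"delta_pos":[-0.051,0.022,0.029],"delta_rot":[-0.0135,0.035,-0.0087],"claw":55},
    {"delta_pos":[-0.051,0.022,0.029],"delta_rot":[-0.0135,0.035,-0.0087],"claw":55}
  ]
}}

```text
time: 3.15
eef_pos: [0.5795, 0.0767, 0.1186]
tcp_rot: [-0.005, 0.5, 0.009, 0.866]
contact_force: [0.5, -0.2, 0.1]
opening: 0.646
```

Run:
```python
from h import *
s=ctrl.get_state();print(s['time'],s['qpos'].round(2),s['eef_pos'],s['contact_force'],s['opening']*85.4)
K=np.array([.628,.076,.036]);t=np.radians(30);a=np.array([np.sin(t),0,-np.cos(t)])
for d in(.09,.04,.0): goto(K-d*a,t)
```

```text
3.15 [-0.06  0.06  2.18  0.1   0.39 -1.73] [0.57950379 0.07668708 0.1185764 ] [ 0.45581876 -0.15222901  0.05207935] 55.14032755081585
dpos [0.0005, -0.0007, 0.0006] drot [-0.0001, -0.0003, -0.0006] mag 0.11977052953059437
dpos [0.0255, -0.0007, -0.0427] drot [-0.0001, -0.0003, -0.0006] mag 0.11977052953059437
dpos [0.0455, -0.0007, -0.0774] drot [-0.0001, -0.0003, -0.0006] mag 0.11977052953059437
```

>>> {"method": "play_rows", "body": {
  "targets": [
    {"delta_pos":[0.0125,-0.0007,-0.02],"delta_rot":[0,0,0],"claw":55},
    {"delta_pos":[0.0255,-0.0007,-0.0427],"delta_rot":[0,0,0],"claw":55},
    {"delta_pos":[0.035,-0.0007,-0.06],"delta_rot":[0,0,0],"claw":55},
    {"delta_pos":[0.0455,-0.0007,-0.0774],"delta_rot":[0,0,0],"claw":55},
    {"delta_pos":[0.0455,-0.0007,-0.0774],"delta_rot":[0,0,0],"claw":55}
  ]
}}

```text
time: 3.57
eef_pos: [0.6238, 0.0754, 0.0377]
tcp_rot: [-0.005, 0.503, 0.009, 0.864]
contact_force: [-0.9, -0.3, 0.6]
opening: 0.647
```

Run:
```python
from h import *
s=ctrl.get_state();print(s['time'],s['qpos'].round(2),s['eef_pos'],s['tcp_rot'],s['contact_force'],s['opening']*85.4)
goto([.628,.076,.036],np.radians(30))
```

```text
3.5667 [-0.05  0.3   2.09  0.16  0.24 -1.79] [0.62377518 0.07543379 0.03771459] [-0.00452293  0.50269887  0.00896498  0.86440327] [-0.92354741 -0.3233392   0.55226532] 55.27681181843199
dpos [0.0012, 0.0005, 0.0035] drot [-0.0003, -0.002, -0.0003] mag 0.3714650468359342
```

>>> {"method": "play_rows", "body": {
  "targets": [
    {"delta_pos":[0.0,0.0,0.0],"delta_rot":[0,0,0],"claw":20},
    {"delta_pos":[0.0,0.0,0.0],"delta_rot":[0,0,0],"claw":20},
    {"delta_pos":[0.0,0.0,0.0],"delta_rot":[0,0,0],"claw":20},
    {"delta_pos":[0.0,0.0,0.0],"delta_rot":[0,0,0],"claw":20},
    {"delta_pos":[0.0,0.0,0.0],"delta_rot":[0,0,0],"claw":20},
    {"delta_pos":[-0.01,0.0,0.0],"delta_rot":[0,0,0],"claw":20},
    {"delta_pos":[-0.02,0.0,0.0],"delta_rot":[0,0.01,0],"claw":20},
    {"delta_pos":[-0.03,-0.0005,0.0],"delta_rot":[0,0.025,0],"claw":20},
    {"delta_pos":[-0.04,-0.0007,0.0],"delta_rot":[0,0.04,0],"claw":20},
    {"delta_pos":[-0.05,-0.001,0.0],"delta_rot":[0,0.055,0],"claw":20},
    {"delta_pos":[-0.06,-0.0011,0.0],"delta_rot":[0,0.07,0],"claw":20},
    {"delta_pos":[-0.07,-0.0013,0.0],"delta_rot":[0,0.085,0],"claw":20},
    {"delta_pos":[-0.08,-0.0015,0.0],"delta_rot":[0,0.1,0],"claw":20},
    {"delta_pos":[-0.09,-0.0017,0.0],"delta_rot":[0,0.11,0],"claw":20},
    {"delta_pos":[-0.1,-0.0019,0.0],"delta_rot":[0,0.12,0],"claw":20}
  ],
  "newtons": 40
}}

```text
time: 4.82
eef_pos: [0.5266, 0.0733, 0.0397]
tcp_rot: [-0.003, 0.653, 0.009, 0.758]
contact_force: [6.2, 1.1, -4.2]
opening: 0.32
```

Run:
```python
from h import *
s=ctrl.get_state();print(s['time'],s['qpos'].round(2),s['eef_pos'],s['tcp_rot'],s['contact_force'],s['opening']*85.4)
```

```text
4.8167 [-0.06  0.21  2.13  0.03  0.66 -1.67] [0.52655869 0.0732664  0.03966955] [-0.00282241  0.65263084  0.00932707  0.75761337] [ 6.20636461  1.10166794 -4.22200372] 27.308258568876074
```

>>> {"method": "play_rows", "body": {
  "targets": [
    {"delta_pos":[-0.01,-0.0002,0.0],"delta_rot":[0,0,0],"claw":20},
    {"delta_pos":[-0.018,-0.0004,0.0],"delta_rot":[0,0,0],"claw":20},
    {"delta_pos":[-0.024,-0.0005,0.0],"delta_rot":[0,0,0],"claw":20},
    {"delta_pos":[-0.028,-0.0005,0.0],"delta_rot":[0,0,0],"claw":20},
    {"delta_pos":[-0.032,-0.0005,0.0],"delta_rot":[0,0,0],"claw":20},
    {"delta_pos":[-0.035,-0.0005,0.0],"delta_rot":[0,0,0],"claw":20},
    {"delta_pos":[-0.035,-0.0005,0.0],"delta_rot":[0,0,0],"claw":20}
  ]
}}

```text
time: 5.4
eef_pos: [0.4961, 0.0726, 0.0403]
tcp_rot: [-0.002, 0.646, 0.009, 0.763]
contact_force: [23.5, 2.6, -27.3]
opening: 0.315
```

Run:
```python
from h import *
s=ctrl.get_state();print(s['time'],s['qpos'].round(2),s['eef_pos'],s['tcp_rot'],s['contact_force'],s['opening']*85.4)
snap("scene","s2.png");snap("side","d2.png")
a=cv2.imread('pics/scene0.png')
import cv2
a=cv2.imread('pics/scene0.png')
b=cv2.resize(cv2.imread('pics/d2.png')[80:270,190:390],None,fx=3,fy=3,interpolation=cv2.INTER_CUBIC);cv2.imwrite('pics/d2c.png',b)
```

```text
5.4 [-0.07  0.14  2.21  0.04  0.63 -1.68] [0.49613202 0.07258597 0.04026451] [-0.00225133  0.64648874  0.00863096  0.76287138] [ 23.52930999   2.59988727 -27.31358466] 26.926756875853794
```

View pics/d2c.png

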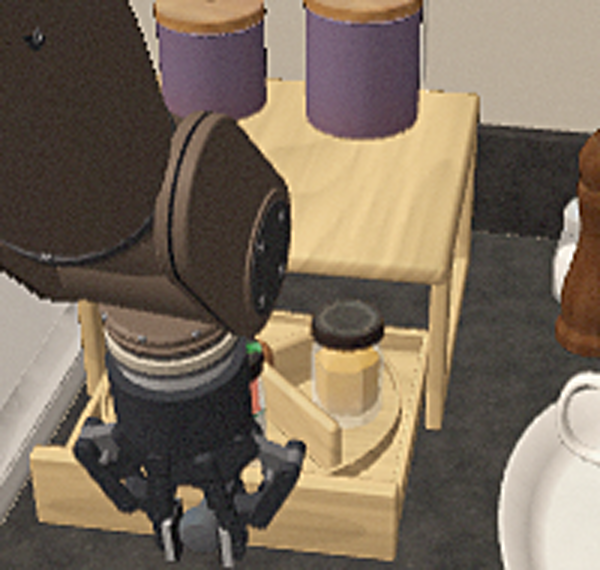

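The crop shows the honey jar (dark lid at crop (348,325), amber body) in the right bay, so the carousel has to turn clockwise. The tray is drawn out to its stop: 23 N at 0.128 m. Next I'll release the knob and rise.

>>> {"method": "play_rows", "body": {
  "targets": [
    {"delta_pos":[0.001,0,0],"delta_rot":[0,0,0],"claw":40},
    {"delta_pos":[0,0,0],"delta_rot":[0,0,0],"claw":60},
    {"delta_pos":[0,0,0],"delta_rot":[0,0,0],"claw":60},
    {"delta_pos":[0,0,0],"delta_rot":[0,0,0],"claw":60},
    {"delta_pos":[-0.005,0,0.03],"delta_rot":[0,0,0],"claw":60},
    {"delta_pos":[-0.01,0,0.07],"delta_rot":[0,0,0],"claw":40},
    {"delta_pos":[-0.01,0,0.11],"delta_rot":[0,-0.02,0],"claw":0},
    {"delta_pos":[-0.01,0,0.15],"delta_rot":[0,-0.04,0],"claw":0},
    {"delta_pos":[0.0,0,0.17],"delta_rot":[0,-0.06,0],"claw":0},
    {"delta_pos":[0.01,0,0.18],"delta_rot":[0,-0.085,0],"claw":0},
    {"delta_pos":[0.01,0,0.18],"delta_rot":[0,-0.085,0],"claw":0},
    {"delta_pos":[0.01,0,0.18],"delta_rot":[0,-0.085,0],"claw":0}
  ]
}}

```text
time: 6.5
eef_pos: [0.5053, 0.0727, 0.2204]
tcp_rot: [-0.003, 0.54, 0.008, 0.841]
contact_force: [-0.5, -0.2, -0.4]
opening: 0.0
```

Run:
```python
from h import *
s=ctrl.get_state();print(s['time'],s['qpos'].round(2),s['eef_pos'],s['tcp_rot'],s['contact_force'],s['opening']*85.4)
im,c=snap("wrist","w3.png")
P=lambda x,y,z:R.from_euler('z',.019).apply([x,y,z])+[.769,.078,0]
A=-.128
for n,q in dict(divR=(A-.065,-.065,.07),divL=(A-.065,.065,.07),knob=(-.271,0,.036),pl=(-.247,.116,.06),pr=(-.247,-.116,.06),bl=(-.14,.131,.158),br=(-.14,-.131,.158)).items(): print(n,P(*q).round(4),proj(c,P(*q)).round(1))
```

```text
6.5 [-0.07 -0.26  2.23  0.06  0.74 -1.7 ] [0.5052761  0.07266235 0.22035132] [-0.00345802  0.54039278  0.00835396  0.8413643 ] [-0.5151225  -0.18680007 -0.38233573] 0.0011881448324419272
divR [0.5773 0.0093 0.07  ] [[257.7 187.9]]
divL [0.5748 0.1393 0.07  ] [[382.6 187.4]]
knob [0.498  0.0729 0.036 ] [[319.9 101.3]]
pl [0.5198 0.1893 0.06  ] [[443.4 136.4]]
pr [ 0.5242 -0.0427  0.06  ] [[196.4 137.2]]
bl [0.6265 0.2063 0.158 ] [[460.3 291. ]]
br [ 0.6315 -0.0556  0.158 ] [[180.6 292.1]]
```

View pics/w3.png

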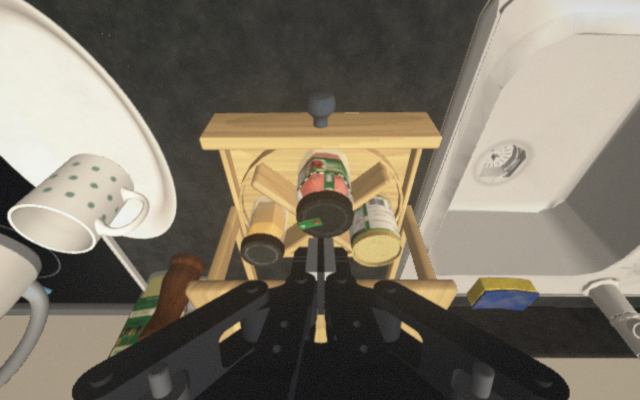

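The wrist view fits my model: knob seen at (320,105) against a predicted (320,101), panel edge at row 137 as predicted, right divider's end near (255,172). Honey stands at (265,240), chilli at (325,195), tin at (375,235). Next I'll plan the push with closed fingers on the right divider's right face.

```bash
cat >> h.py <<'E'
AX=np.array([.6408,.0756])
def e(deg): a=np.radians(deg)+YAW; return np.array([np.cos(a),np.sin(a)])
def rot(lean,spin):
    t=np.radians(lean);x=np.array([np.sin(t),0,-np.cos(t)]);y=np.array([0,1.,0]);z=np.cross(x,y)
    return R.from_euler('z',YAW)*R.from_matrix(np.c_[x,y,z])*R.from_euler('x',-spin,degrees=True)
def rel(tip,r,n='',ov=.025,s=None):
    s=s or ctrl.get_state();p=np.array(tip)-ov*r.apply([1,0,0]);d=(r*R.from_quat(s['tcp_rot']).inv()).as_rotvec()/np.pi
    print(n,'dpos',(p-s['eef_pos']).round(4).tolist(),'drot',d.round(3).tolist())
def tipat(al,perp,rho=.086,z=.06): return np.r_[AX+rho*e(al)+perp*e(al+90),z]
E
cat > push.py <<'E'
from h import *
L=28
r=rot(L,-45);a=r.apply([1,0,0])
t0=tipat(225,.025)
rel(t0-.1*a,r,'hover');rel(t0,r,'down')
for al in(225,214,203,192,181,170,159,148,137): rel(tipat(al,.017),rot(L,-45+90*(225-al)/88),al)
E
python3 push.py
```

```text
hover dpos [0.0355, -0.0775, -0.0489] drot [0.11, -0.016, -0.224]
down dpos [0.0824, -0.0766, -0.1372] drot [0.11, -0.016, -0.224]
225 dpos [0.0766, -0.071, -0.1372] drot [0.11, -0.016, -0.224]
214 dpos [0.0634, -0.0606, -0.1372] drot [0.082, -0.017, -0.168]
203 dpos [0.0525, -0.0479, -0.1372] drot [0.055, -0.018, -0.112]
192 dpos [0.0441, -0.0333, -0.1372] drot [0.027, -0.019, -0.056]
181 dpos [0.0387, -0.0174, -0.1372] drot [-0.001, -0.02, 0.0]
170 dpos [0.0364, -0.0007, -0.1372] drot [-0.028, -0.02, 0.056]
159 dpos [0.0374, 0.016, -0.1372] drot [-0.056, -0.021, 0.113]
148 dpos [0.0415, 0.0323, -0.1372] drot [-0.084, -0.021, 0.169]
137 dpos [0.0487, 0.0475, -0.1372] drot [-0.111, -0.021, 0.225]
```

>>> {"method": "play_rows", "body": {
  "targets": [
    {"delta_pos":[0.005,-0.04,0.0],"delta_rot":[0.11,-0.016,-0.224],"claw":0},
    {"delta_pos":[0.015,-0.0775,-0.01],"delta_rot":[0.11,-0.016,-0.224],"claw":0},
    {"delta_pos":[0.015,-0.0775,-0.02],"delta_rot":[0.11,-0.016,-0.224],"claw":0},
    {"delta_pos":[0.025,-0.0775,-0.03],"delta_rot":[0.11,-0.016,-0.224],"claw":0},
    {"delta_pos":[0.0355,-0.0775,-0.049],"delta_rot":[0.11,-0.016,-0.224],"claw":0},
    {"delta_pos":[0.0355,-0.0775,-0.049],"delta_rot":[0.11,-0.016,-0.224],"claw":0},
    {"delta_pos":[0.0355,-0.0775,-0.049],"delta_rot":[0.11,-0.016,-0.224],"claw":0},
    {"delta_pos":[0.0355,-0.0775,-0.049],"delta_rot":[0.11,-0.016,-0.224],"claw":0},
    {"delta_pos":[0.0355,-0.0775,-0.049],"delta_rot":[0.11,-0.016,-0.224],"claw":0}
  ]
}}

```text
time: 7.3
eef_pos: [0.5397, -0.0046, 0.1685]
tcp_rot: [0.323, 0.481, -0.19, 0.793]
contact_force: [1.0, 0.2, -0.6]
opening: 0.0
```

```bash
python3 push.py
python3 - <<'E'
from h import *
s=ctrl.get_state();print(s['time'],s['qpos'].round(2),s['eef_pos'])
im,c=snap("wrist","w4.png"); snap("side","d4.png")
for q in (tipat(225,0,.092,.07),tipat(225,0,.101,.07),tipat(225,.025)): print(q,proj(c,q))
E
```

```text
hover dpos [0.0007, -0.0002, 0.0018] drot [-0.0, -0.001, -0.0]
down dpos [0.0477, 0.0007, -0.0865] drot [-0.0, -0.001, -0.0]
225 dpos [0.0419, 0.0063, -0.0865] drot [-0.0, -0.001, -0.0]
214 dpos [0.0287, 0.0167, -0.0865] drot [-0.03, -0.002, 0.055]
203 dpos [0.0177, 0.0294, -0.0865] drot [-0.059, -0.003, 0.11]
192 dpos [0.0094, 0.044, -0.0865] drot [-0.088, -0.003, 0.165]
181 dpos [0.004, 0.0599, -0.0865] drot [-0.117, -0.004, 0.221]
170 dpos [0.0017, 0.0766, -0.0865] drot [-0.146, -0.004, 0.276]
159 dpos [0.0027, 0.0933, -0.0865] drot [-0.176, -0.005, 0.331]
148 dpos [0.0068, 0.1096, -0.0865] drot [-0.205, -0.005, 0.386]
137 dpos [0.014, 0.1248, -0.0865] drot [-0.234, -0.006, 0.442]
7.3 [-0.25 -0.13  2.24  0.23  0.57 -1.22] [ 0.53974786 -0.00464961  0.1685317 ]
[0.57699387 0.00932197 0.07      ] [[320.26495761 184.43336293]]
[0.57075196 0.00283825 0.07      ] [[309.70848508 186.01042752]]
[ 0.59916547 -0.00369417  0.06      ] [[321.27230379 200.47674974]]
```

View pics/w4.png

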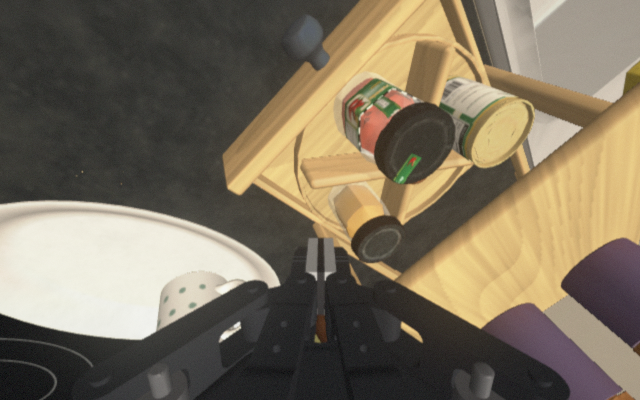

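Run:
```python
from h import *
c=ctrl.calibration("wrist");im=cv2.imread('pics/w4.png')
def L(a,b,col):
    p=proj(c,[a,b]).round().astype(int);cv2.line(im,tuple(map(int,p[0])),tuple(map(int,p[1])),col,1)
for al in(225,135):
  for z in(.03,.07):
    for s in(-.005,.005): L(tipat(al,s,.011,z),tipat(al,s,.101,z),(0,0,255) if z>.05 else (255,0,0))
t=tipat(225,.025);L(t,t+[0,0,.02],(0,255,0))
cv2.imwrite('pics/w4o.png',cv2.resize(im[40:260,220:540],None,fx=2,fy=2))
```

```text
(no output)
```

View pics/w4o.png

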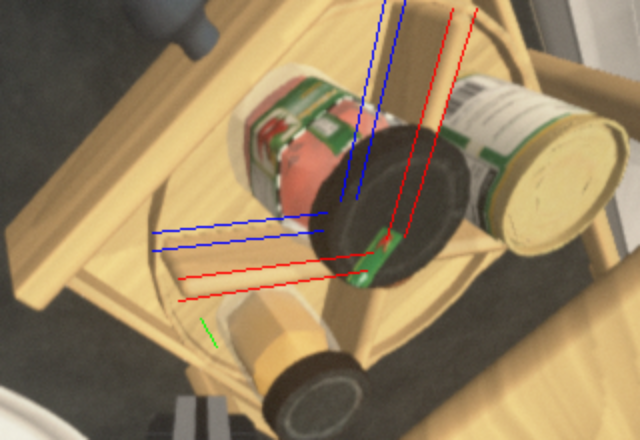

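The overlay falls about 3 mm to the rear of the real divider, so I'll shift the axis estimate by (−3.5, +1) mm.

```bash
sed -i 's/AX=np.array(.*/AX=np.array([.6375,.0766])/' h.py; sed -i 's/t0=tipat(225,.025)/t0=tipat(225,.021,.089)/; s/tipat(al,.017)/tipat(al,.017,.087)/' push.py; python3 push.py
```

```text
hover dpos [-0.008, 0.0015, 0.0007] drot [-0.0, -0.001, -0.0]
down dpos [0.0389, 0.0024, -0.0875] drot [-0.0, -0.001, -0.0]
225 dpos [0.0374, 0.0066, -0.0875] drot [-0.0, -0.001, -0.0]
214 dpos [0.0241, 0.0172, -0.0875] drot [-0.03, -0.001, 0.055]
203 dpos [0.013, 0.0301, -0.0875] drot [-0.059, -0.002, 0.11]
192 dpos [0.0046, 0.0448, -0.0875] drot [-0.088, -0.002, 0.165]
181 dpos [-0.0008, 0.0609, -0.0875] drot [-0.117, -0.003, 0.221]
170 dpos [-0.0031, 0.0778, -0.0875] drot [-0.147, -0.004, 0.276]
159 dpos [-0.0021, 0.0947, -0.0875] drot [-0.176, -0.004, 0.331]
148 dpos [0.0022, 0.1112, -0.0875] drot [-0.205, -0.005, 0.386]
137 dpos [0.0094, 0.1266, -0.0875] drot [-0.234, -0.005, 0.442]
```

>>> {"method": "play_rows", "body": {
  "targets": [
    {"delta_pos":[0.004,0.0015,-0.022],"delta_rot":[0,0,0],"claw":0},
    {"delta_pos":[0.016,0.002,-0.045],"delta_rot":[0,0,0],"claw":0},
    {"delta_pos":[0.027,0.0024,-0.066],"delta_rot":[0,0,0],"claw":0},
    {"delta_pos":[0.039,0.0024,-0.0875],"delta_rot":[0,0,0],"claw":0},
    {"delta_pos":[0.039,0.0024,-0.0875],"delta_rot":[0,0,0],"claw":0},
    {"delta_pos":[0.039,0.0024,-0.0875],"delta_rot":[0,0,0],"claw":0}
  ]
}}

```text
time: 7.9
eef_pos: [0.5896, -0.005, 0.0922]
tcp_rot: [0.325, 0.468, -0.188, 0.8]
contact_force: [4.5, 1.9, 17.1]
opening: 0.002
```

```bash
python3 push.py
python3 - <<'E'
from h import *
s=ctrl.get_state();print(s['time'],s['qpos'].round(2),s['eef_pos'],s['contact_force'])
E
```

```text
hover dpos [-0.0574, 0.0018, 0.0782] drot [0.002, 0.008, 0.001]
down dpos [-0.0104, 0.0027, -0.0101] drot [0.002, 0.008, 0.001]
225 dpos [-0.0119, 0.0069, -0.0101] drot [0.002, 0.008, 0.001]
214 dpos [-0.0252, 0.0174, -0.0101] drot [-0.028, 0.007, 0.056]
203 dpos [-0.0363, 0.0303, -0.0101] drot [-0.059, 0.007, 0.111]
192 dpos [-0.0447, 0.0451, -0.0101] drot [-0.089, 0.006, 0.166]
181 dpos [-0.0502, 0.0612, -0.0101] drot [-0.119, 0.006, 0.22]
170 dpos [-0.0524, 0.078, -0.0101] drot [-0.149, 0.005, 0.275]
159 dpos [-0.0514, 0.095, -0.0101] drot [-0.179, 0.004, 0.33]
148 dpos [-0.0472, 0.1115, -0.0101] drot [-0.209, 0.004, 0.385]
137 dpos [-0.0399, 0.1268, -0.0101] drot [-0.239, 0.003, 0.44]
7.9 [-0.22  0.12  2.17  0.32  0.37 -1.29] [ 0.58959526 -0.00497104  0.09217533] [ 4.52558924  1.93258461 17.08646586]
```

Blocked, with 17 N upward. I'll look before moving.

Run:
```python
from h import *
a,c=snap("side","d5.png");b,c2=snap("wrist","w5.png")
A=cv2.resize(a[110:240,230:390],None,fx=2.5,fy=2.5);B=cv2.resize(b[0:300,150:550],(400,300))
o=np.zeros((max(A.shape[0],300),800,3),np.uint8);o[:A.shape[0],:400]=A;o[:300,400:]=B;cv2.imwrite('pics/c5.png',o)
```

```text
(no output)
```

View pics/c5.png

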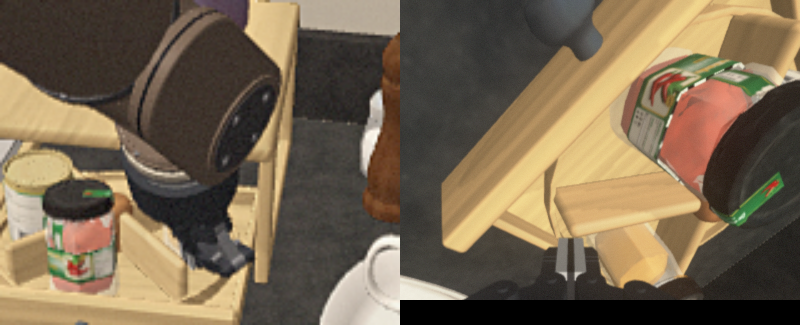

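The crop shows the fingertips beside the divider's outer end at (570,250). The wide knuckle above them seems to be resting on the honey lid. I'll back up and come in with the gripper leaning radially outward instead, so it stays away from both jars.

```bash
cat > push2.py <<'E'
from h import *
L=30
def rb(b): return R.from_euler('z',b-180,degrees=True)*rot(L,0)
r=rb(225);a=r.apply([1,0,0]);t0=tipat(225,.021,.088)
rel(t0-.1*a,r,'hover');rel(t0,r,'down')
for al in(225,214,203,192,181,170,159,148,137):
    rel(tipat(al,.017,.084),rb(225-65*(225-al)/88),al)
s=ctrl.get_state();print(s['time'],s['qpos'].round(2),s['eef_pos'],s['contact_force'].round(1))
E
python3 push2.py|head -2
```

```text
hover dpos [-0.0406, -0.0416, 0.0761] drot [-0.119, -0.055, 0.465]
down dpos [-0.0059, -0.0056, -0.0105] drot [-0.119, -0.055, 0.465]
```

>>> {"method": "play_rows", "body": {
  "targets": [
    {"delta_pos":[-0.01,0,0.02],"delta_rot":[0,0,0],"claw":0},
    {"delta_pos":[-0.025,0,0.05],"delta_rot":[0,0,0],"claw":0},
    {"delta_pos":[-0.045,0,0.09],"delta_rot":[0,0,0],"claw":0},
    {"delta_pos":[-0.06,0,0.12],"delta_rot":[0,0,0],"claw":0},
    {"delta_pos":[-0.06,0,0.12],"delta_rot":[0,0,0],"claw":0}
  ]
}}

```text
time: 8.42
eef_pos: [0.5308, -0.0053, 0.2215]
tcp_rot: [0.324, 0.463, -0.186, 0.804]
contact_force: [0.7, -0.6, 1.1]
opening: -0.0
```

```bash
python3 push2.py|sed -n '1,2p;$p'
```

```text
hover dpos [0.0174, -0.0411, -0.0532] drot [-0.121, -0.051, 0.463]
down dpos [0.0521, -0.0051, -0.1398] drot [-0.121, -0.051, 0.463]
8.4167 [-0.26 -0.24  2.24  0.21  0.65 -1.2 ] [ 0.53082157 -0.00529081  0.22150054] [ 0.7 -0.6  1.1]
```

>>> {"method": "play_rows", "body": {
  "targets": [
    {"delta_pos":[0.0,-0.02,0.0],"delta_rot":[-0.121,-0.051,0.463],"claw":0},
    {"delta_pos":[0.0,-0.04,0.0],"delta_rot":[-0.121,-0.051,0.463],"claw":0},
    {"delta_pos":[0.0,-0.04,0.0],"delta_rot":[-0.121,-0.051,0.463],"claw":0},
    {"delta_pos":[0.0,-0.04,0.0],"delta_rot":[-0.121,-0.051,0.463],"claw":0},
    {"delta_pos":[0.0,-0.04,0.0],"delta_rot":[-0.121,-0.051,0.463],"claw":0},
    {"delta_pos":[0.0,-0.04,0.0],"delta_rot":[-0.121,-0.051,0.463],"claw":0},
    {"delta_pos":[0.0,-0.04,0.0],"delta_rot":[-0.121,-0.051,0.463],"claw":0},
    {"delta_pos":[0.0,-0.04,0.0],"delta_rot":[-0.121,-0.051,0.463],"claw":0},
    {"delta_pos":[0.0,-0.04,0.0],"delta_rot":[-0.121,-0.051,0.463],"claw":0},
    {"delta_pos":[0.0,-0.04,0.0],"delta_rot":[-0.121,-0.051,0.463],"claw":0},
    {"delta_pos":[0.0,-0.04,0.0],"delta_rot":[-0.121,-0.051,0.463],"claw":0},
    {"delta_pos":[0.01,-0.041,-0.02],"delta_rot":[-0.121,-0.051,0.463],"claw":0},
    {"delta_pos":[0.0174,-0.041,-0.053],"delta_rot":[-0.121,-0.051,0.463],"claw":0},
    {"delta_pos":[0.0174,-0.041,-0.053],"delta_rot":[-0.121,-0.051,0.463],"claw":0},
    {"delta_pos":[0.0174,-0.041,-0.053],"delta_rot":[-0.121,-0.051,0.463],"claw":0}
  ]
}}

```text
time: 9.67
eef_pos: [0.5681, 0.0296, 0.2127]
tcp_rot: [-0.189, 0.497, 0.307, 0.79]
contact_force: [0.3, -0.8, -0.3]
opening: -0.001
```

```bash
python3 push2.py
```

```text
hover dpos [-0.0198, -0.076, -0.0444] drot [0.015, -0.018, 0.021]
down dpos [0.0149, -0.0399, -0.131] drot [0.015, -0.018, 0.021]
225 dpos [0.0148, -0.0343, -0.131] drot [0.015, -0.018, 0.021]
214 dpos [0.0006, -0.0229, -0.131] drot [0.014, -0.019, -0.024]
203 dpos [-0.0111, -0.009, -0.131] drot [0.012, -0.02, -0.069]
192 dpos [-0.0201, 0.0068, -0.131] drot [0.011, -0.021, -0.114]
181 dpos [-0.026, 0.024, -0.131] drot [0.009, -0.022, -0.159]
170 dpos [-0.0286, 0.0421, -0.131] drot [0.008, -0.023, -0.204]
159 dpos [-0.0278, 0.0602, -0.131] drot [0.006, -0.023, -0.249]
148 dpos [-0.0236, 0.0779, -0.131] drot [0.005, -0.024, -0.295]
137 dpos [-0.0163, 0.0945, -0.131] drot [0.003, -0.024, -0.34]
9.6667 [-0.28 -0.04  2.06  0.48  0.93 -2.84] [0.56805978 0.02956617 0.21265951] [ 0.3 -0.8 -0.3]
```

```bash
cat >> push2.py <<'E'
F=R.from_euler('x',90,degrees=True)
rel(t0-.12*a,rb(225)*F,'mid90')
E
python3 push2.py|tail -1
```

```text
mid90 dpos [-0.0267, -0.0832, -0.0271] drot [0.177, 0.148, -0.422]
```

>>> {"method": "play_rows", "body": {
  "targets": [
    {"delta_pos":[-0.02,-0.02,0.01],"delta_rot":[0.177,0.148,-0.422],"claw":0},
    {"delta_pos":[-0.026,-0.05,0.01],"delta_rot":[0.177,0.148,-0.422],"claw":0},
    {"delta_pos":[-0.026,-0.083,0.0],"delta_rot":[0.177,0.148,-0.422],"claw":0},
    {"delta_pos":[-0.026,-0.083,0.0],"delta_rot":[0.177,0.148,-0.422],"claw":0},
    {"delta_pos":[-0.026,-0.083,0.0],"delta_rot":[0.177,0.148,-0.422],"claw":0},
    {"delta_pos":[-0.026,-0.083,0.0],"delta_rot":[0.177,0.148,-0.422],"claw":0},
    {"delta_pos":[-0.026,-0.083,0.0],"delta_rot":[0.177,0.148,-0.422],"claw":0},
    {"delta_pos":[-0.026,-0.083,0.0],"delta_rot":[0.177,0.148,-0.422],"claw":0},
    {"delta_pos":[-0.026,-0.083,0.0],"delta_rot":[0.177,0.148,-0.422],"claw":0},
    {"delta_pos":[-0.026,-0.083,0.0],"delta_rot":[0.177,0.148,-0.422],"claw":0},
    {"delta_pos":[-0.026,-0.083,0.0],"delta_rot":[0.177,0.148,-0.422],"claw":0},
    {"delta_pos":[-0.026,-0.083,0.0],"delta_rot":[0.177,0.148,-0.422],"claw":0},
    {"delta_pos":[-0.026,-0.083,0.0],"delta_rot":[0.177,0.148,-0.422],"claw":0},
    {"delta_pos":[-0.026,-0.083,0.0],"delta_rot":[0.177,0.148,-0.422],"claw":0}
  ]
}}

```text
time: 10.83
eef_pos: [0.5419, -0.0536, 0.213]
tcp_rot: [0.424, 0.565, -0.086, 0.703]
contact_force: [-0.8, 0.3, -1.1]
opening: -0.003
```

```bash
sed -i 's/\*rot(L,0)$/*rot(L,0)*R.from_euler("x",180,degrees=True)/' push2.py; python3 push2.py|sed -n '1p;12p'
```

```text
hover dpos [0.0063, 0.0072, -0.0447] drot [0.174, 0.18, -0.433]
10.8333 [-0.49 -0.07  2.1   0.59  1.03 -1.59] [ 0.54194602 -0.05360488  0.21297273] [-0.8  0.3 -1.1]
```

>>> {"method": "play_rows", "body": {
  "targets": [
    {"delta_pos":[0.0,0.0,0.0],"delta_rot":[0.174,0.18,-0.433],"claw":0},
    {"delta_pos":[0.0,0.0,0.0],"delta_rot":[0.174,0.18,-0.433],"claw":0},
    {"delta_pos":[0.0,0.0,0.0],"delta_rot":[0.174,0.18,-0.433],"claw":0},
    {"delta_pos":[0.0,0.0,0.0],"delta_rot":[0.174,0.18,-0.433],"claw":0},
    {"delta_pos":[0.0,0.0,0.0],"delta_rot":[0.174,0.18,-0.433],"claw":0},
    {"delta_pos":[0.0,0.0,0.0],"delta_rot":[0.174,0.18,-0.433],"claw":0},
    {"delta_pos":[0.0,0.0,0.0],"delta_rot":[0.174,0.18,-0.433],"claw":0},
    {"delta_pos":[0.0,0.0,0.0],"delta_rot":[0.174,0.18,-0.433],"claw":0},
    {"delta_pos":[0.0,0.0,0.0],"delta_rot":[0.174,0.18,-0.433],"claw":0},
    {"delta_pos":[0.0,0.0,-0.01],"delta_rot":[0.174,0.18,-0.433],"claw":0},
    {"delta_pos":[0.0063,0.007,-0.0447],"delta_rot":[0.174,0.18,-0.433],"claw":0},
    {"delta_pos":[0.0063,0.007,-0.0447],"delta_rot":[0.174,0.18,-0.433],"claw":0},
    {"delta_pos":[0.0063,0.007,-0.0447],"delta_rot":[0.174,0.18,-0.433],"claw":0},
    {"delta_pos":[0.0063,0.007,-0.0447],"delta_rot":[0.174,0.18,-0.433],"claw":0}
  ]
}}

```text
time: 12.0
eef_pos: [0.548, -0.0463, 0.1677]
tcp_rot: [0.796, 0.34, -0.46, 0.197]
contact_force: [0.4, 0.5, 0.1]
opening: -0.003
```

```bash
python3 push2.py
```

```text
hover dpos [0.0002, -0.0, 0.0006] drot [0.0, -0.0, -0.001]
down dpos [0.0349, 0.036, -0.086] drot [0.0, -0.0, -0.001]
225 dpos [0.0348, 0.0416, -0.086] drot [0.0, -0.0, -0.001]
214 dpos [0.0207, 0.0531, -0.086] drot [0.0, -0.0, -0.046]
203 dpos [0.0089, 0.0669, -0.086] drot [0.0, -0.0, -0.091]
192 dpos [-0.0001, 0.0827, -0.086] drot [0.0, -0.0, -0.136]
181 dpos [-0.006, 0.1, -0.086] drot [0.0, -0.0, -0.181]
170 dpos [-0.0086, 0.118, -0.086] drot [0.0, -0.0, -0.227]
159 dpos [-0.0078, 0.1362, -0.086] drot [0.0, -0.0, -0.272]
148 dpos [-0.0036, 0.1539, -0.086] drot [0.0, -0.0, -0.317]
137 dpos [0.0038, 0.1705, -0.086] drot [0.0, -0.0, -0.362]
12.0 [-0.47  0.01  2.12  0.63  0.95 -0.07] [ 0.54801571 -0.04634892  0.16768442] [0.4 0.5 0.1]
mid90 dpos [-0.0067, -0.0072, 0.0179] drot [0.173, 0.18, -0.434]
```

>>> {"method": "play_rows", "body": {
  "targets": [
    {"delta_pos":[0.009,0.009,-0.022],"delta_rot":[0,0,0],"claw":0},
    {"delta_pos":[0.018,0.018,-0.044],"delta_rot":[0,0,0],"claw":0},
    {"delta_pos":[0.027,0.027,-0.066],"delta_rot":[0,0,0],"claw":0},
    {"delta_pos":[0.035,0.036,-0.086],"delta_rot":[0,0,0],"claw":0},
    {"delta_pos":[0.035,0.036,-0.086],"delta_rot":[0,0,0],"claw":0},
    {"delta_pos":[0.035,0.036,-0.086],"delta_rot":[0,0,0],"claw":0}
  ]
}}

```text
time: 12.5
eef_pos: [0.5828, -0.01, 0.0811]
tcp_rot: [0.796, 0.341, -0.46, 0.197]
contact_force: [1.1, -0.1, -0.2]
opening: -0.002
```

```bash
python3 push2.py
```

```text
hover dpos [-0.0346, -0.0364, 0.0871] drot [0.0, -0.0, -0.002]
down dpos [0.0001, -0.0004, 0.0005] drot [0.0, -0.0, -0.002]
225 dpos [-0.0, 0.0053, 0.0005] drot [0.0, -0.0, -0.002]
214 dpos [-0.0142, 0.0167, 0.0005] drot [0.0, -0.0, -0.047]
203 dpos [-0.0259, 0.0305, 0.0005] drot [0.0, -0.0, -0.092]
192 dpos [-0.0349, 0.0464, 0.0005] drot [0.0, -0.0, -0.137]
181 dpos [-0.0408, 0.0636, 0.0005] drot [0.0, -0.0, -0.183]
170 dpos [-0.0434, 0.0816, 0.0005] drot [0.0, -0.0, -0.228]
159 dpos [-0.0426, 0.0998, 0.0005] drot [0.0, -0.0, -0.273]
148 dpos [-0.0384, 0.1175, 0.0005] drot [0.0, -0.0, -0.318]
137 dpos [-0.031, 0.1341, 0.0005] drot [0.0, -0.0, -0.363]
12.5 [-0.38  0.21  2.09  0.73  0.77 -0.13] [ 0.58283399 -0.00996258  0.08114149] [ 1.1 -0.1 -0.2]
mid90 dpos [-0.0415, -0.0436, 0.1044] drot [0.173, 0.18, -0.435]
```

>>> {"method": "play_rows", "body": {
  "targets": [
    {"delta_pos":[0.0,0.005,0.0],"delta_rot":[0,0,-0.002],"claw":0},
    {"delta_pos":[-0.007,0.011,0.0],"delta_rot":[0,0,-0.025],"claw":0},
    {"delta_pos":[-0.0142,0.0167,0.0],"delta_rot":[0,0,-0.047],"claw":0},
    {"delta_pos":[-0.02,0.0235,0.0],"delta_rot":[0,0,-0.07],"claw":0},
    {"delta_pos":[-0.0259,0.0305,0.0],"delta_rot":[0,0,-0.092],"claw":0},
    {"delta_pos":[-0.0305,0.0385,0.0],"delta_rot":[0,0,-0.115],"claw":0},
    {"delta_pos":[-0.0349,0.0464,0.0],"delta_rot":[0,0,-0.137],"claw":0},
    {"delta_pos":[-0.038,0.055,0.0],"delta_rot":[0,0,-0.16],"claw":0},
    {"delta_pos":[-0.0408,0.0636,0.0],"delta_rot":[0,0,-0.183],"claw":0}
  ]
}}

```text
time: 13.25
eef_pos: [0.545, 0.0526, 0.0855]
tcp_rot: [0.863, 0.099, -0.493, 0.059]
contact_force: [0.5, -1.5, 2.1]
opening: 0.003
```

```bash
python3 push2.py|tail -7
```

```text
181 dpos [-0.003, 0.001, -0.0039] drot [0.001, 0.003, 0.002]
170 dpos [-0.0056, 0.019, -0.0039] drot [0.001, 0.003, -0.043]
159 dpos [-0.0048, 0.0372, -0.0039] drot [0.001, 0.003, -0.088]
148 dpos [-0.0006, 0.0549, -0.0039] drot [0.001, 0.003, -0.133]
137 dpos [0.0068, 0.0715, -0.0039] drot [0.002, 0.003, -0.178]
13.25 [-0.17  0.04  2.28  0.56  0.38  0.7 ] [0.54499757 0.05264664 0.08551845] [ 0.5 -1.5  2.1]
mid90 dpos [-0.0037, -0.1062, 0.1001] drot [0.208, 0.12, -0.259]
```

>>> {"method": "play_rows", "body": {
  "targets": [
    {"delta_pos":[-0.002,0.005,-0.006],"delta_rot":[0,0,-0.01],"claw":0},
    {"delta_pos":[-0.0035,0.012,-0.006],"delta_rot":[0,0,-0.025],"claw":0},
    {"delta_pos":[-0.0045,0.019,-0.006],"delta_rot":[0,0,-0.043],"claw":0},
    {"delta_pos":[-0.0045,0.028,-0.006],"delta_rot":[0,0,-0.065],"claw":0},
    {"delta_pos":[-0.0045,0.037,-0.006],"delta_rot":[0,0,-0.088],"claw":0},
    {"delta_pos":[-0.003,0.046,-0.006],"delta_rot":[0,0,-0.11],"claw":0},
    {"delta_pos":[-0.0006,0.055,-0.006],"delta_rot":[0,0,-0.133],"claw":0},
    {"delta_pos":[0.003,0.063,-0.006],"delta_rot":[0,0,-0.155],"claw":0},
    {"delta_pos":[0.0068,0.0715,-0.006],"delta_rot":[0,0,-0.178],"claw":0},
    {"delta_pos":[0.0068,0.0715,-0.006],"delta_rot":[0,0,-0.178],"claw":0}
  ]
}}

```text
time: 14.08
eef_pos: [0.5536, 0.1185, 0.0852]
tcp_rot: [0.86, -0.114, -0.493, -0.062]
contact_force: [-2.9, -7.7, 11.3]
opening: 0.003
```

```bash
python3 push2.py|tail -3
python3 - <<'E'
from h import *
a,c=snap("side","d6.png");b,c2=snap("wrist","w6.png")
A=cv2.resize(a[80:240,190:370],None,fx=2.2,fy=2.2);B=cv2.resize(b,(400,250))
o=np.zeros((A.shape[0],800,3),np.uint8);o[:A.shape[0],:A.shape[1]]=A;o[:250,400:]=B;cv2.imwrite('pics/c6.png',o)
E
```

```text
137 dpos [-0.0018, 0.0056, -0.0035] drot [0.002, 0.002, -0.022]
14.0833 [ 0.11  0.11  2.2  -0.53  0.38  2.38] [0.55361783 0.1185144  0.08516981] [-2.9 -7.7 11.3]
mid90 dpos [-0.0123, -0.1721, 0.1004] drot [0.225, 0.064, -0.11]
```

View pics/c6.png

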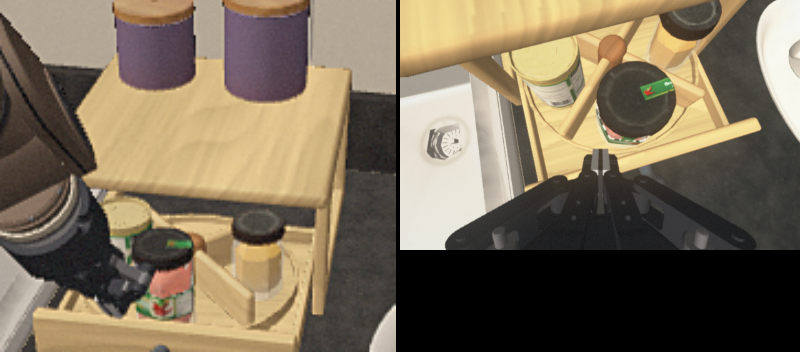

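The carousel is still at 0, with all jars upright. The tilted fingertip overlapped the divider by only about 5 mm and rode over it, and the fingers are now left of the chilli jar. I'll go back and push about 12 mm deeper.

```bash
cat > push2.py <<'E'
from h import *
def rb(b,L=30): return R.from_euler('z',b-180,degrees=True)*rot(L,0)*R.from_euler("x",180,degrees=True)
r=rb(225);a=r.apply([1,0,0]);t0=tipat(225,.022,.083,.049)
rel(t0-.12*a,r,'hover');rel(t0,r,'down')
for al in(225,214,203,192,181,170,159,148,137):
    f=(225-al)/88;rel(tipat(al,.017,.080,.049),rb(225-65*f,30-10*f),al)
s=ctrl.get_state();print(s['time'],s['qpos'].round(2),s['eef_pos'],s['contact_force'].round(1))
E
python3 push2.py|head -1
```

```text
hover dpos [-0.0085, -0.1704, 0.0893] drot [0.001, 0.003, 0.337]
```

>>> {"method": "play_rows", "body": {
  "targets": [
    {"delta_pos":[-0.015,0.01,0.01],"delta_rot":[0,0,0],"claw":0},
    {"delta_pos":[-0.03,0.01,0.04],"delta_rot":[0,0,0],"claw":0},
    {"delta_pos":[-0.045,0.0,0.08],"delta_rot":[0,0,0],"claw":0},
    {"delta_pos":[-0.05,-0.02,0.11],"delta_rot":[0,0,0.05],"claw":0},
    {"delta_pos":[-0.05,-0.05,0.12],"delta_rot":[0,0,0.1],"claw":0},
    {"delta_pos":[-0.04,-0.08,0.12],"delta_rot":[0,0,0.14],"claw":0},
    {"delta_pos":[-0.03,-0.11,0.12],"delta_rot":[0,0,0.18],"claw":0},
    {"delta_pos":[-0.02,-0.14,0.12],"delta_rot":[0,0,0.22],"claw":0},
    {"delta_pos":[-0.015,-0.16,0.12],"delta_rot":[0,0,0.26],"claw":0},
    {"delta_pos":[-0.015,-0.17,0.12],"delta_rot":[0,0,0.3],"claw":0},
    {"delta_pos":[-0.015,-0.17,0.12],"delta_rot":[0,0,0.34],"claw":0},
    {"delta_pos":[-0.015,-0.17,0.11],"delta_rot":[0,0,0.34],"claw":0},
    {"delta_pos":[-0.015,-0.17,0.11],"delta_rot":[0,0,0.34],"claw":0}
  ]
}}

```text
time: 15.27
eef_pos: [0.5396, -0.0519, 0.1975]
tcp_rot: [0.844, 0.181, -0.494, 0.108]
contact_force: [-1.1, 0.4, -0.2]
opening: 0.002
```

```bash
python3 push2.py|sed -n '1,2p;$p'
```

```text
hover dpos [0.0059, 0.0012, -0.023] drot [0.003, -0.002, 0.121]
down dpos [0.0475, 0.0444, -0.1269] drot [0.003, -0.002, 0.121]
15.2667 [-0.44 -0.13  2.19  0.54  0.81  0.38] [ 0.53960218 -0.05185346  0.19753309] [-1.1  0.4 -0.2]
```

>>> {"method": "play_rows", "body": {
  "targets": [
    {"delta_pos":[0.006,0.001,-0.01],"delta_rot":[0.003,-0.002,0.121],"claw":0},
    {"delta_pos":[0.006,0.001,-0.02],"delta_rot":[0.003,-0.002,0.121],"claw":0},
    {"delta_pos":[0.006,0.001,-0.023],"delta_rot":[0.003,-0.002,0.121],"claw":0},
    {"delta_pos":[0.006,0.001,-0.023],"delta_rot":[0.003,-0.002,0.121],"claw":0},
    {"delta_pos":[0.017,0.012,-0.05],"delta_rot":[0.003,-0.002,0.121],"claw":0},
    {"delta_pos":[0.027,0.023,-0.075],"delta_rot":[0.003,-0.002,0.121],"claw":0},
    {"delta_pos":[0.037,0.034,-0.1],"delta_rot":[0.003,-0.002,0.121],"claw":0},
    {"delta_pos":[0.0475,0.0444,-0.127],"delta_rot":[0.003,-0.002,0.121],"claw":0},
    {"delta_pos":[0.0475,0.0444,-0.127],"delta_rot":[0.003,-0.002,0.121],"claw":0},
    {"delta_pos":[0.0475,0.0444,-0.127],"delta_rot":[0.003,-0.002,0.121],"claw":0}
  ]
}}

```text
time: 16.1
eef_pos: [0.5873, -0.0068, 0.0709]
tcp_rot: [0.797, 0.339, -0.461, 0.196]
contact_force: [-0.2, -0.1, 0.4]
opening: 0.002
```

```bash
python3 push2.py
```

```text
hover dpos [-0.0418, -0.0439, 0.1037] drot [0.0, -0.0, 0.0]
down dpos [-0.0002, -0.0007, -0.0003] drot [0.0, -0.0, 0.0]
225 dpos [-0.0017, 0.005, -0.0003] drot [0.0, -0.0, 0.0]
214 dpos [-0.0149, 0.0161, 0.0] drot [-0.004, 0.005, -0.045]
203 dpos [-0.0259, 0.0295, 0.0003] drot [-0.008, 0.011, -0.09]
192 dpos [-0.0341, 0.0446, 0.0005] drot [-0.012, 0.017, -0.135]
181 dpos [-0.0394, 0.061, 0.0007] drot [-0.014, 0.024, -0.18]
170 dpos [-0.0415, 0.078, 0.001] drot [-0.015, 0.031, -0.225]
159 dpos [-0.0403, 0.0951, 0.0012] drot [-0.016, 0.039, -0.27]
148 dpos [-0.036, 0.1116, 0.0014] drot [-0.015, 0.048, -0.315]
137 dpos [-0.0287, 0.1269, 0.0016] drot [-0.014, 0.056, -0.36]
16.1 [-0.37  0.23  2.09  0.74  0.75 -0.14] [ 0.5872665  -0.00678171  0.07090793] [-0.2 -0.1  0.4]
```

>>> {"method": "play_rows", "body": {
  "targets": [
    {"delta_pos":[-0.0017,0.005,0.0],"delta_rot":[0,0,0],"claw":0},
    {"delta_pos":[-0.0085,0.0105,0.0],"delta_rot":[-0.002,0.003,-0.022],"claw":0},
    {"delta_pos":[-0.015,0.016,0.0],"delta_rot":[-0.004,0.005,-0.045],"claw":0},
    {"delta_pos":[-0.0205,0.0228,0.0],"delta_rot":[-0.006,0.008,-0.068],"claw":0},
    {"delta_pos":[-0.026,0.0295,0.0],"delta_rot":[-0.008,0.011,-0.09],"claw":0}
  ]
}}

```text
time: 16.52
eef_pos: [0.5648, 0.0208, 0.0759]
tcp_rot: [0.829, 0.215, -0.498, 0.134]
contact_force: [5.3, -1.9, 1.7]
opening: 0.001
```

```bash
python3 push2.py|tail -8
python3 - <<'E'
from h import *
a,c=snap("side","d7.png");b,c2=snap("wrist","w7.png")
A=cv2.resize(a[80:240,190:370],None,fx=2.2,fy=2.2);B=cv2.resize(b,(400,250))
o=np.zeros((A.shape[0],800,3),np.uint8);o[:A.shape[0],:A.shape[1]]=A;o[:250,400:]=B;cv2.imwrite('pics/c7.png',o)
E
```

```text
203 dpos [-0.0034, 0.0019, -0.0048] drot [0.001, 0.003, 0.003]
192 dpos [-0.0116, 0.017, -0.0045] drot [-0.002, 0.009, -0.043]
181 dpos [-0.0169, 0.0334, -0.0043] drot [-0.004, 0.016, -0.088]
170 dpos [-0.019, 0.0504, -0.0041] drot [-0.005, 0.023, -0.133]
159 dpos [-0.0178, 0.0675, -0.0038] drot [-0.005, 0.03, -0.178]
148 dpos [-0.0135, 0.084, -0.0036] drot [-0.004, 0.038, -0.223]
137 dpos [-0.0062, 0.0993, -0.0035] drot [-0.002, 0.045, -0.268]
16.5167 [-0.28  0.13  2.19  0.66  0.56  0.26] [0.56476829 0.02082747 0.07594286] [ 5.3 -1.9  1.7]
```

View pics/c7.png

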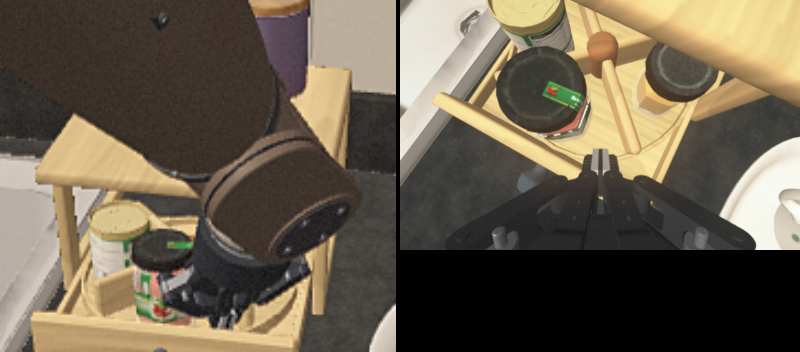

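Run:
```python
from h import *
c=ctrl.calibration("wrist");s=ctrl.get_state();r=R.from_quat(s['tcp_rot']);tip=s['eef_pos']+.025*r.apply([1,0,0])
def pol(p):
    d=p[:2]-AX;return np.linalg.norm(d).round(4),np.degrees(np.arctan2(d[1],d[0])-YAW).round(1)%360
print('tip',tip,pol(tip),proj(c,tip), 'gp',proj(c,s['eef_pos']))
for n,uv in dict(end=(374,240),inn=(330,105)).items(): p=ray(c,uv,.07);print(n,p,pol(p))
for al in(225,210,200):
    print(al,proj(c,[tipat(al,0,.101,.07),tipat(al,0,.02,.07)]).round(0).tolist())
# chilli lid, tin lid centres
for n,uv,z in(('chilli',(227,145),.115),('honey',(450,110),.105)): p=ray(c,uv,z);print(n,p,pol(p))
b=cv2.imread('pics/w7.png');g=cv2.resize(b[60:300,200:460],None,fx=3,fy=3);cv2.imwrite('pics/w7c.png',g[:600,:780])
```

```text
tip [0.57295925 0.02889654 0.05283838] (np.float64(0.0803), np.float64(215.4)) [[320.39219202 252.97086504]] gp [[320.42602928 278.40264009]]
end [0.59225879 0.00865425 0.07      ] (np.float64(0.0816), np.float64(235.3))
inn [0.64563855 0.0644564  0.07      ] (np.float64(0.0146), np.float64(302.7))
225 [[359.0, 289.0], [314.0, 140.0]]
210 [[306.0, 298.0], [304.0, 141.0]]
200 [[270.0, 295.0], [298.0, 141.0]]
chilli [0.59046422 0.07916698 0.115     ] (np.float64(0.0471), np.float64(175.8))
honey [0.65158231 0.0114744  0.105     ] (np.float64(0.0666), np.float64(281.1))
```

The numbers explain it. The chilli and honey lids lie about 15 mm farther back than at the stop, and the carousel hasn't turned. My first blocked descent had nudged the tray in, so the fingers slid past the divider's end. The fingers are now inside, behind the front panel, so I'll use them to draw the tray back to its stop.

>>> {"method": "play_rows", "body": {
  "targets": [
    {"delta_pos":[-0.002,0,-0.004],"delta_rot":[0,0,0],"claw":0},
    {"delta_pos":[-0.006,0,-0.005],"delta_rot":[0,0,0],"claw":0},
    {"delta_pos":[-0.011,0,-0.005],"delta_rot":[0,0,0],"claw":0},
    {"delta_pos":[-0.016,0,-0.005],"delta_rot":[0,0,0],"claw":0},
    {"delta_pos":[-0.02,0,-0.005],"delta_rot":[0,0,0],"claw":0},
    {"delta_pos":[-0.023,0,-0.005],"delta_rot":[0,0,0],"claw":0},
    {"delta_pos":[-0.026,0,-0.005],"delta_rot":[0,0,0],"claw":0}
  ]
}}

```text
time: 17.2
eef_pos: [0.5422, 0.0213, 0.0746]
tcp_rot: [0.832, 0.216, -0.494, 0.135]
contact_force: [22.0, 3.7, -2.0]
opening: 0.002
```

```bash
python3 push2.py|tail -1
```

```text
17.2 [-0.29  0.08  2.25  0.69  0.55  0.21] [0.54223115 0.02132415 0.07455331] [22.   3.7 -2. ]
```

The tray is at its stop again (22 N), and the finger position agrees with the axis estimate. Lift out and return to the start of the push.

>>> {"method": "play_rows", "body": {
  "targets": [
    {"delta_pos":[0.005,0,0.005],"delta_rot":[0,0,0],"claw":0},
    {"delta_pos":[0.004,0,0.03],"delta_rot":[0,0,0],"claw":0},
    {"delta_pos":[0.0,0,0.07],"delta_rot":[0,0,0],"claw":0},
    {"delta_pos":[0.0,-0.03,0.1],"delta_rot":[0,0,0.04],"claw":0},
    {"delta_pos":[0.003,-0.07,0.1],"delta_rot":[0,0,0.08],"claw":0},
    {"delta_pos":[0.003,-0.073,0.1],"delta_rot":[0,0,0.085],"claw":0},
    {"delta_pos":[0.003,-0.073,0.1],"delta_rot":[0,0,0.085],"claw":0}
  ]
}}

```text
time: 17.78
eef_pos: [0.5455, -0.0546, 0.1753]
tcp_rot: [0.796, 0.323, -0.472, 0.199]
contact_force: [-0.3, -0.8, -0.9]
opening: -0.002
```

```bash
python3 push2.py|sed -n '1,2p;$p'
python3 - <<'E'
from h import *
im,c=snap("wrist","w8.png")
m=(im.max(2)<60).astype(np.uint8)
n,l,st,ce=cv2.connectedComponentsWithStats(m)
for i in range(1,n):
    if 400<st[i,4]<30000:
        print(st[i].tolist(),ce[i].round(0), ray(c,ce[i],.115).round(3))
print('pred lids',proj(c,[np.r_[AX+.064*e(180),.115],np.r_[AX+.064*e(270),.105]]).round(0).tolist())
E
```

```text
hover dpos [-0.0, 0.004, -0.0007] drot [0.009, -0.003, 0.008]
down dpos [0.0416, 0.0472, -0.1046] drot [0.009, -0.003, 0.008]
17.7833 [-0.48 -0.02  2.12  0.59  0.95 -0.02] [ 0.5455228  -0.05464629  0.1752551 ] [-0.3 -0.8 -0.9]
[550, 0, 90, 74, 4873] [602.  32.] [ 0.846 -0.086  0.115]
[542, 124, 98, 54, 715] [607. 150.] [ 0.761 -0.148  0.115]
[126, 197, 30, 56, 536] [141. 226.] [0.479 0.056 0.115]
[566, 209, 74, 191, 8753] [613. 318.] [ 0.663 -0.218  0.115]
[29, 213, 86, 68, 1481] [ 70. 243.] [0.438 0.082 0.115]
[477, 349, 92, 51, 2502] [527. 377.] [ 0.592 -0.198  0.115]
pred lids [[223.0, 120.0], [341.0, 123.0]]
```

Run:
```python
from h import *
im=cv2.imread('pics/w8.png');c=ctrl.calibration("wrist")
for t in(70,80,95):
    m=(im.max(2)<t).astype(np.uint8);m[:,:180]=0;m[220:]=0;m[:,400:]=0
    n,l,st,ce=cv2.connectedComponentsWithStats(m)
    for i in range(1,n):
        if st[i,4]>400: print(t,st[i].tolist(),ce[i].round(0),ray(c,ce[i],.112).round(3))
```

```text
70 [185, 89, 57, 64, 672] [208. 134.] [0.557 0.078 0.112]
70 [194, 94, 47, 44, 1168] [213. 114.] [0.571 0.088 0.112]
80 [185, 85, 71, 68, 3037] [217. 117.] [0.571 0.083 0.112]
80 [180, 164, 24, 37, 415] [188. 183.] [0.521 0.059 0.112]
80 [349, 181, 51, 39, 850] [382. 207.] [ 0.608 -0.054  0.112]
80 [180, 196, 56, 24, 700] [208. 211.] [0.518 0.033 0.112]
95 [184, 84, 73, 69, 3446] [218. 117.] [0.571 0.083 0.112]
95 [313, 102, 56, 58, 702] [335. 143.] [0.62  0.004 0.112]
95 [324, 118, 36, 28, 472] [339. 133.] [0.627 0.008 0.112]
95 [343, 159, 57, 61, 1590] [379. 202.] [ 0.609 -0.05   0.112]
95 [180, 163, 57, 57, 1410] [200. 200.] [0.519 0.043 0.112]
```

The chilli lid sits at x = 0.571, which matches the drawn-out tray. Descend and push.

>>> {"method": "play_rows", "body": {
  "targets": [
    {"delta_pos":[0.0,0.004,-0.005],"delta_rot":[0.009,-0.003,0.008],"claw":0},
    {"delta_pos":[0.01,0.014,-0.03],"delta_rot":[0.009,-0.003,0.008],"claw":0},
    {"delta_pos":[0.02,0.025,-0.055],"delta_rot":[0.009,-0.003,0.008],"claw":0},
    {"delta_pos":[0.03,0.036,-0.08],"delta_rot":[0.009,-0.003,0.008],"claw":0},
    {"delta_pos":[0.0415,0.047,-0.1045],"delta_rot":[0.009,-0.003,0.008],"claw":0},
    {"delta_pos":[0.0415,0.047,-0.1045],"delta_rot":[0.009,-0.003,0.008],"claw":0},
    {"delta_pos":[0.0415,0.047,-0.1045],"delta_rot":[0.009,-0.003,0.008],"claw":0}
  ]
}}

```text
time: 18.42
eef_pos: [0.5885, -0.0053, 0.0718]
tcp_rot: [0.797, 0.339, -0.46, 0.195]
contact_force: [4.5, -3.0, 8.1]
opening: -0.003
```

```bash
python3 push2.py|sed -n '2,7p;$p'
```

```text
down dpos [-0.0014, -0.0021, -0.0011] drot [-0.0, 0.0, -0.0]
225 dpos [-0.0029, 0.0035, -0.0011] drot [-0.0, 0.0, -0.0]
214 dpos [-0.0162, 0.0146, -0.0009] drot [-0.005, 0.005, -0.045]
203 dpos [-0.0271, 0.028, -0.0006] drot [-0.009, 0.011, -0.09]
192 dpos [-0.0353, 0.0432, -0.0004] drot [-0.012, 0.018, -0.135]
181 dpos [-0.0406, 0.0596, -0.0001] drot [-0.014, 0.025, -0.18]
18.4167 [-0.36  0.23  2.09  0.75  0.75 -0.14] [ 0.58849052 -0.0053402   0.07177312] [ 4.5 -3.   8.1]
```

>>> {"method": "play_rows", "body": {
  "targets": [
    {"delta_pos":[-0.003,0.0035,-0.001],"delta_rot":[0,0,0],"claw":0},
    {"delta_pos":[-0.0095,0.009,-0.002],"delta_rot":[-0.002,0.003,-0.022],"claw":0},
    {"delta_pos":[-0.016,0.0146,-0.003],"delta_rot":[-0.004,0.005,-0.045],"claw":0},
    {"delta_pos":[-0.0215,0.0213,-0.003],"delta_rot":[-0.006,0.008,-0.068],"claw":0},
    {"delta_pos":[-0.027,0.028,-0.003],"delta_rot":[-0.008,0.011,-0.09],"claw":0}
  ]
}}

```text
time: 18.83
eef_pos: [0.5692, 0.0102, 0.0728]
tcp_rot: [0.833, 0.203, -0.494, 0.144]
contact_force: [7.1, -55.5, -5.2]
opening: 0.002
```

```bash
cat > lids.py <<'E'
from h import *
s=ctrl.get_state();r=R.from_quat(s['tcp_rot']);tip=s['eef_pos']+.025*r.apply([1,0,0])
def pol(p):
    d=p[:2]-AX;return (np.linalg.norm(d).round(3),(np.degrees(np.arctan2(d[1],d[0])-YAW)%360).round(1))
im,c=snap("wrist","wl.png");print('tip',tip.round(4),pol(tip))
m=((im.max(2)<95)).astype(np.uint8)
n,l,st,ce=cv2.connectedComponentsWithStats(m)
for i in range(1,n):
    if 1200<st[i,4]<9000 and max(st[i,2:4])<130:
        x,y,w,h,_=st[i];p=ray(c,(x+w/2,y+h/2),.112)
        if .5<p[0]<.72 and -.05<p[1]<.2: print(st[i].tolist(),p.round(3),pol(p))
E
python3 push2.py|tail -8; python3 lids.py
```

```text
203 dpos [-0.0078, 0.0125, -0.0016] drot [0.01, 0.009, 0.006]
192 dpos [-0.016, 0.0276, -0.0014] drot [0.007, 0.014, -0.039]
181 dpos [-0.0213, 0.044, -0.0012] drot [0.006, 0.02, -0.085]
170 dpos [-0.0234, 0.061, -0.0009] drot [0.005, 0.027, -0.13]
159 dpos [-0.0223, 0.0781, -0.0007] drot [0.005, 0.033, -0.175]
148 dpos [-0.018, 0.0946, -0.0005] drot [0.007, 0.04, -0.22]
137 dpos [-0.0107, 0.1099, -0.0003] drot [0.009, 0.047, -0.265]
18.8333 [-0.29  0.14  2.19  0.66  0.53  0.24] [0.56919793 0.01021896 0.07282308] [  7.1 -55.5  -5.2]
tip [0.5799 0.0151 0.0508] (np.float64(0.084), np.float64(225.8))
[354, 64, 116, 103, 3345] [0.642 0.011 0.112] (np.float64(0.065), np.float64(273.2))
[379, 73, 74, 67, 3452] [0.647 0.012 0.112] (np.float64(0.066), np.float64(276.9))
```

55 N sideways. I'll back off at once, then look.

>>> {"method": "play_rows", "body": {
  "targets": [
    {"delta_pos":[0.0,0.0,0.0],"delta_rot":[0,0,0],"claw":0},
    {"delta_pos":[0.0,-0.005,0.0],"delta_rot":[0,0,0],"claw":0},
    {"delta_pos":[0.0,-0.008,0.0],"delta_rot":[0,0,0],"claw":0}
  ]
}}

```text
time: 19.13
eef_pos: [0.568, 0.0037, 0.073]
tcp_rot: [0.833, 0.203, -0.494, 0.143]
contact_force: [3.3, 4.4, 3.2]
opening: 0.001
```

```bash
python3 push2.py|sed -n '2,3p;$p'; python3 lids.py
python3 - <<'E'
from h import *
a,c=snap("side","d9.png");b,c2=snap("wrist","w9.png");s_,c3=snap("scene","s9.png")
def L(im,c,a,b,col):
    p=proj(c,[a,b]).round().astype(int);cv2.line(im,tuple(map(int,p[0])),tuple(map(int,p[1])),col,1)
b2=b.copy()
for al in(225,):
    for s in(-.005,.005): L(b2,c2,tipat(al,s,.011,.07),tipat(al,s,.101,.07),(0,0,255))
W=cv2.resize(b2[0:300,120:520],(800,600))
A=cv2.resize(a[100:240,210:350],(280,280));S=cv2.resize(s_[150:270,170:330],(280,210))
o=np.zeros((600,800,3),np.uint8);o[:390,:520]=cv2.resize(W,(520,390));o[:280,520:]=A;o[390:,520:]=S
o[390:600,0:520]=cv2.resize(b[130:270,150:497],(520,210))
cv2.imwrite('pics/c9.png',o)
E
```

```text
down dpos [0.0191, -0.0112, -0.0024] drot [0.016, -0.001, 0.097]
225 dpos [0.0176, -0.0056, -0.0024] drot [0.016, -0.001, 0.097]
19.1333 [-0.3   0.14  2.19  0.67  0.53  0.23] [0.56798029 0.00374883 0.07304326] [3.3 4.4 3.2]
tip [0.5787 0.0087 0.051 ] (np.float64(0.09), np.float64(228.0))
[345, 55, 114, 102, 3346] [0.643 0.01  0.112] (np.float64(0.067), np.float64(273.6))
[369, 63, 74, 66, 3357] [0.648 0.01  0.112] (np.float64(0.067), np.float64(277.6))
```

View pics/c9.png

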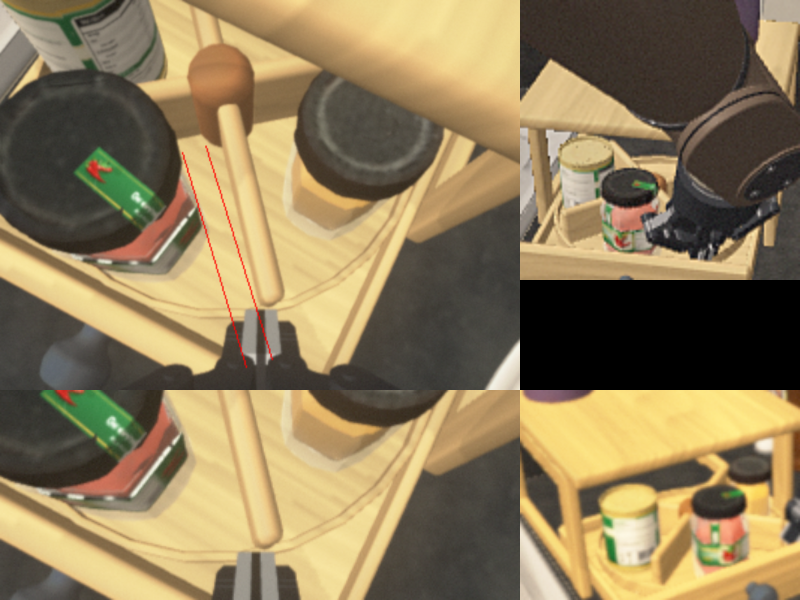

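Run:
```python
from h import *
c=ctrl.calibration("wrist")
def P(u,v,z): return ray(c,(120+u/1.3,v/1.3),z).round(4)
E1=P(268,298,.07);H=P(225,98,.07);print('end',E1,'inner',H,'knobtop?',P(75,360,.036),'honey lid',P(370,115,.105),'chilli lid',P(90,150,.115))
d=(E1-H)[:2];print('len',np.linalg.norm(d),'ang',np.degrees(np.arctan2(d[1],d[0])-YAW)%360)
print('hub',P(222,70,.075))
u=-d/np.linalg.norm(d);print('axis if end r=.1',E1[:2]+.1*u, E1[:2]+.1*(-e(225)))
# honey/chilli axis guesses
print(P(370,115,.105)[:2]-.064*e(270),P(90,150,.115)[:2]-.064*e(180))
# panel inner top edge points
for q in((0,245),(200,370)): print('panel',P(*q,.06))
S,D=ctrl.calibration('scene'),ctrl.calibration('side')
print('side chilli lid', ray(D,(210+632*0+ (630-520)/2,100+183/2),.115))
```

```text
end [0.5904 0.0123 0.07  ] inner [0.6565 0.069  0.07  ] knobtop? [0.5262 0.0756 0.036 ] honey lid [0.6553 0.012  0.105 ] chilli lid [0.5984 0.0766 0.115 ]
len 0.08708673837043153 ang 219.53408314544535
hub [0.6643 0.0746 0.075 ]
axis if end r=.1 [0.66630134 0.0774075 ] [0.65975449 0.08434134]
[0.65408407 0.07598845] [0.66238845 0.07781593]
panel [0.557  0.1198 0.06  ]
panel [0.5532 0.0222 0.06  ]
side chilli lid [0.59494853 0.07951123 0.115     ]
```

This is my twelfth and last view. It shows the fingertips jammed outside the divider's outer end at (265,305). The tray had been pushed in about 20 mm again, because my forward-slanting descent dragged it. All jars stand in place. I'll draw it to the stop from behind the panel again and then come down vertically, farther out.

>>> {"method": "play_rows", "body": {
  "targets": [
    {"delta_pos":[-0.006,0,-0.001],"delta_rot":[0,0,0],"claw":0},
    {"delta_pos":[-0.012,0,-0.002],"delta_rot":[0,0,0],"claw":0},
    {"delta_pos":[-0.018,0,-0.002],"delta_rot":[0,0,0],"claw":0},
    {"delta_pos":[-0.023,0,-0.002],"delta_rot":[0,0,0],"claw":0},
    {"delta_pos":[-0.028,0,-0.002],"delta_rot":[0,0,0],"claw":0},
    {"delta_pos":[-0.031,0,-0.002],"delta_rot":[0,0,0],"claw":0},
    {"delta_pos":[-0.031,0,-0.002],"delta_rot":[0,0,0],"claw":0}
  ]
}}

```text
time: 19.92
eef_pos: [0.5424, 0.0018, 0.0746]
tcp_rot: [0.836, 0.198, -0.49, 0.146]
contact_force: [18.0, 1.8, 0.7]
opening: 0.001
```

```bash
python3 push2.py|tail -1; python3 lids.py
```

```text
19.9167 [-0.32  0.08  2.26  0.69  0.52  0.19] [0.54240507 0.00182867 0.07463727] [18.   1.8  0.7]
tip [0.5534 0.0065 0.0527] (np.float64(0.109), np.float64(218.7))
[351, 36, 110, 107, 8134] [0.626 0.009 0.112] (np.float64(0.068), np.float64(259.3))
```

```bash
cat > push3.py <<'E'
from h import *
def rb(b,L=28): return R.from_euler('z',b-180,degrees=True)*rot(L,0)*R.from_euler("x",180,degrees=True)
def T(al,p,rho,z=.047): return tipat(al,p,rho,z)
rel(T(225,.027,.092,.13),rb(215),'hover');rel(T(225,.027,.092),rb(215),'down')
for al in(225,214,203,192,181,170,159,148,137):
    f=(225-al)/88;rel(T(al,.019,.090-.006*np.sin(np.pi*f)),rb(215-50*f,28-8*f),al)
s=ctrl.get_state();print(s['time'],s['qpos'].round(2),s['eef_pos'],s['contact_force'].round(1))
E
python3 push3.py|head -1
```

```text
hover dpos [0.0412, -0.0172, 0.0775] drot [0.012, 0.011, 0.043]
```

>>> {"method": "play_rows", "body": {
  "targets": [
    {"delta_pos":[0.005,0,0.01],"delta_rot":[0,0,0],"claw":0},
    {"delta_pos":[0.005,0,0.04],"delta_rot":[0,0,0],"claw":0},
    {"delta_pos":[0.005,-0.01,0.0775],"delta_rot":[0,0,0],"claw":0},
    {"delta_pos":[0.03,-0.017,0.0775],"delta_rot":[0.012,0.011,0.043],"claw":0},
    {"delta_pos":[0.0412,-0.0172,0.0775],"delta_rot":[0.012,0.011,0.043],"claw":0},
    {"delta_pos":[0.0412,-0.0172,0.0775],"delta_rot":[0.012,0.011,0.043],"claw":0},
    {"delta_pos":[0.0412,-0.0172,0.0775],"delta_rot":[0.012,0.011,0.043],"claw":0}
  ]
}}

```text
time: 20.55
eef_pos: [0.5816, -0.0144, 0.1495]
tcp_rot: [0.813, 0.267, -0.492, 0.158]
contact_force: [-1.1, -0.9, 0.1]
opening: -0.003
```

```bash
python3 push3.py|sed -n '1,2p;$p'; python3 lids.py
python3 - <<'E'
from h import *
c=ctrl.calibration("wrist");im=cv2.imread('pics/wl.png')
# wood/hue check: print dark mask coarse around predicted lids
for n,q in(('ch',np.r_[AX+.064*e(180),.115]),('ho',np.r_[AX+.064*e(270),.105])): 
    u=proj(c,q)[0];print(n,u.round())
    u=u.round().astype(int);m=im.max(2)
    print('row',[int(m[u[1],x]) for x in range(max(u[0]-60,0),u[0]+61,6)]);print('col',[int(m[y,u[0]]) for y in range(max(0,u[1]-60),u[1]+61,6)])
E
```

```text
hover dpos [0.0021, -0.0009, 0.0026] drot [-0.001, -0.002, -0.001]
down dpos [0.0021, -0.0009, -0.0804] drot [-0.001, -0.002, -0.001]
20.55 [-0.36  0.06  2.09  0.58  0.79  0.21] [ 0.58159258 -0.01439761  0.14952327] [-1.1 -0.9  0.1]
tip [ 0.5909 -0.0074  0.1274] (np.float64(0.096), np.float64(239.9))
[157, 160, 89, 84, 5169] [0.572 0.073 0.112] (np.float64(0.066), np.float64(182.5))
ch [198. 196.]
row [117, 123, 118, 187, 63, 77, 58, 58, 56, 61, 60, 63, 62, 65, 65, 76, 62, 54, 178, 119, 192]
col [125, 227, 232, 235, 65, 74, 69, 63, 60, 64, 60, 59, 123, 58, 62, 58, 69, 60, 118, 227, 233]
ho [339. 176.]
row [229, 179, 215, 217, 232, 90, 120, 86, 89, 91, 88, 94, 170, 217, 232, 229, 226, 228, 228, 236, 242]
col [232, 233, 233, 238, 241, 238, 238, 236, 214, 141, 88, 92, 89, 87, 83, 102, 80, 63, 193, 224, 220]
```

Run:
```python
from h import *
c=ctrl.calibration("wrist");im=cv2.imread('pics/wl.png');m=((im.max(2)<125)&(im.max(2)>40)).astype(np.uint8);m[:,:285]=0;m[:,375:]=0;m[:150]=0;m[228:]=0
n,l,st,ce=cv2.connectedComponentsWithStats(cv2.morphologyEx(m,cv2.MORPH_OPEN,np.ones((5,5),np.uint8)))
for i in range(1,n):
    if st[i,4]>300:
        h=ray(c,ce[i],.105);print(st[i].tolist(),ce[i].round(),h.round(4));d=h[:2]-AX;print('along/perp',d@e(225),d@e(315))
```

```text
[304, 158, 68, 63, 2732] [334. 192.] [0.6274 0.0088 0.105 ]
along/perp 0.055898259886523576 0.039731897848894866
```

```bash
cat > push3.py <<'E'
from h import *
def rb(b,L=28): return R.from_euler('z',b-180,degrees=True)*rot(L,0)*R.from_euler("x",180,degrees=True)
T=tipat
rel(T(225,.025,.097,.13),rb(215),'hover');rel(T(225,.025,.097,.048),rb(215),'down')
for al in(225,214,203,192,181,170,159,148,137):
    f=(225-al)/88;rel(T(al,.019,.086 if 150<al<200 else .090,.05),rb(215-50*f,28-10*f),al)
s=ctrl.get_state();print(s['time'],s['qpos'].round(2),s['eef_pos'],s['contact_force'].round(1))
E
python3 push3.py|head -2
```

```text
hover dpos [-0.0023, -0.0035, 0.0032] drot [-0.001, -0.002, -0.001]
down dpos [-0.0023, -0.0035, -0.0788] drot [-0.001, -0.002, -0.001]
```

>>> {"method": "play_rows", "body": {
  "targets": [
    {"delta_pos":[-0.002,-0.0035,0.0],"delta_rot":[0,0,0],"claw":0},
    {"delta_pos":[-0.0025,-0.0035,-0.025],"delta_rot":[0,0,0],"claw":0},
    {"delta_pos":[-0.0025,-0.0035,-0.05],"delta_rot":[0,0,0],"claw":0},
    {"delta_pos":[-0.0025,-0.0035,-0.07],"delta_rot":[0,0,0],"claw":0},
    {"delta_pos":[-0.0025,-0.0035,-0.079],"delta_rot":[0,0,0],"claw":0},
    {"delta_pos":[-0.0025,-0.0035,-0.079],"delta_rot":[0,0,0],"claw":0}
  ]
}}

```text
time: 21.1
eef_pos: [0.5756, -0.0165, 0.0661]
tcp_rot: [0.812, 0.269, -0.495, 0.156]
contact_force: [-0.8, 0.3, -0.4]
opening: -0.0
```

```bash
python3 push3.py; python3 lids.py
```

```text
hover dpos [0.0032, -0.001, 0.0859] drot [-0.002, -0.005, -0.001]
down dpos [0.0032, -0.001, 0.0039] drot [-0.002, -0.005, -0.001]
225 dpos [0.0037, 0.0082, 0.0059] drot [-0.002, -0.005, -0.001]
214 dpos [-0.0105, 0.0203, 0.0062] drot [-0.006, 0.001, -0.035]
203 dpos [-0.0223, 0.0348, 0.0064] drot [-0.009, 0.008, -0.07]
192 dpos [-0.0273, 0.0521, 0.0067] drot [-0.012, 0.014, -0.105]
181 dpos [-0.0329, 0.0691, 0.0069] drot [-0.014, 0.022, -0.139]
170 dpos [-0.0352, 0.0869, 0.0071] drot [-0.015, 0.029, -0.174]
159 dpos [-0.0341, 0.1048, 0.0073] drot [-0.016, 0.037, -0.208]
148 dpos [-0.0332, 0.1242, 0.0075] drot [-0.016, 0.045, -0.243]
137 dpos [-0.0252, 0.141, 0.0076] drot [-0.015, 0.053, -0.277]
21.1 [-0.36  0.2   2.13  0.69  0.67  0.06] [ 0.575566   -0.01653591  0.06613072] [-0.8  0.3 -0.4]
tip [ 0.5847 -0.0095  0.044 ] (np.float64(0.101), np.float64(237.4))
[296, 62, 122, 123, 4738] [0.63  0.007 0.112] (np.float64(0.07), np.float64(263.0))
[316, 78, 83, 79, 4996] [0.632 0.008 0.112] (np.float64(0.069), np.float64(264.5))
```

>>> {"method": "play_rows", "body": {
  "targets": [
    {"delta_pos":[0.003,0.004,0.002],"delta_rot":[0,0,0],"claw":0},
    {"delta_pos":[0.002,0.009,0.002],"delta_rot":[0,0,0],"claw":0},
    {"delta_pos":[-0.003,0.0145,0.003],"delta_rot":[-0.003,0,-0.018],"claw":0},
    {"delta_pos":[-0.01,0.0205,0.003],"delta_rot":[-0.006,0.001,-0.035],"claw":0}
  ]
}}

```text
time: 21.48
eef_pos: [0.5691, 0.0023, 0.0733]
tcp_rot: [0.825, 0.215, -0.503, 0.137]
contact_force: [3.9, -1.8, -2.1]
opening: -0.003
```

```bash
python3 push3.py|tail -9; python3 lids.py
```

```text
214 dpos [-0.0041, 0.0014, -0.001] drot [0.002, 0.003, 0.001]
203 dpos [-0.0159, 0.0159, -0.0007] drot [-0.001, 0.009, -0.033]
192 dpos [-0.0209, 0.0333, -0.0005] drot [-0.003, 0.016, -0.068]
181 dpos [-0.0265, 0.0503, -0.0003] drot [-0.005, 0.022, -0.103]
170 dpos [-0.0288, 0.0681, -0.0001] drot [-0.006, 0.029, -0.138]
159 dpos [-0.0277, 0.086, 0.0001] drot [-0.006, 0.037, -0.172]
148 dpos [-0.0268, 0.1053, 0.0003] drot [-0.005, 0.044, -0.207]
137 dpos [-0.0188, 0.1222, 0.0005] drot [-0.004, 0.052, -0.241]
21.4833 [-0.31  0.15  2.17  0.65  0.58  0.24] [0.56913254 0.00228519 0.07329972] [ 3.9 -1.8 -2.1]
tip [0.5791 0.0077 0.051 ] (np.float64(0.09), np.float64(228.6))
[308, 99, 118, 118, 4145] [0.619 0.011 0.112] (np.float64(0.068), np.float64(253.1))
[329, 115, 79, 78, 4655] [0.621 0.011 0.112] (np.float64(0.067), np.float64(254.4))
```

It's turning: the honey lid went from 264° to 254° at about 4 N. Continue.

>>> {"method": "play_rows", "body": {
  "targets": [
    {"delta_pos":[-0.008,0.008,0.0],"delta_rot":[0,0.003,-0.012],"claw":0},
    {"delta_pos":[-0.015,0.016,0.0],"delta_rot":[0,0.006,-0.033],"claw":0},
    {"delta_pos":[-0.018,0.0245,0.0],"delta_rot":[-0.002,0.01,-0.05],"claw":0},
    {"delta_pos":[-0.0205,0.033,0.0],"delta_rot":[-0.003,0.016,-0.068],"claw":0},
    {"delta_pos":[-0.0235,0.0415,0.0],"delta_rot":[-0.004,0.019,-0.085],"claw":0},
    {"delta_pos":[-0.026,0.05,0.0],"delta_rot":[-0.005,0.022,-0.103],"claw":0}
  ]
}}

```text
time: 22.03
eef_pos: [0.5425, 0.0545, 0.0748]
tcp_rot: [0.831, 0.08, -0.548, 0.052]
contact_force: [4.2, -5.9, -0.7]
opening: 0.0
```

```bash
python3 push3.py|tail -6; python3 lids.py
```

```text
181 dpos [0.0002, -0.0019, -0.0018] drot [-0.001, 0.001, 0.0]
170 dpos [-0.0021, 0.0159, -0.0016] drot [-0.001, 0.008, -0.034]
159 dpos [-0.001, 0.0337, -0.0014] drot [-0.002, 0.015, -0.069]
148 dpos [-0.0001, 0.0531, -0.0012] drot [-0.001, 0.022, -0.104]
137 dpos [0.0079, 0.0699, -0.001] drot [0.0, 0.029, -0.138]
22.0333 [-0.14  0.08  2.23  0.29  0.46  1.  ] [0.54245981 0.05451907 0.07478623] [ 4.2 -5.9 -0.7]
tip [0.5521 0.0564 0.0518] (np.float64(0.088), np.float64(192.2))
```

>>> {"method": "play_rows", "body": {
  "targets": [
    {"delta_pos":[-0.001,0.008,-0.001],"delta_rot":[0,0.004,-0.017],"claw":0},
    {"delta_pos":[-0.0015,0.016,-0.001],"delta_rot":[-0.001,0.008,-0.034],"claw":0},
    {"delta_pos":[-0.001,0.025,-0.001],"delta_rot":[-0.001,0.011,-0.05],"claw":0},
    {"delta_pos":[0.0,0.034,-0.001],"delta_rot":[-0.001,0.015,-0.069],"claw":0},
    {"delta_pos":[0.0005,0.0435,-0.001],"delta_rot":[-0.001,0.018,-0.086],"claw":0},
    {"delta_pos":[0.002,0.053,-0.001],"delta_rot":[-0.001,0.022,-0.104],"claw":0},
    {"delta_pos":[0.004,0.0615,-0.001],"delta_rot":[0,0.025,-0.12],"claw":0},
    {"delta_pos":[0.008,0.07,-0.001],"delta_rot":[0,0.029,-0.138],"claw":0}
  ]
}}

```text
time: 22.75
eef_pos: [0.5496, 0.1264, 0.0743]
tcp_rot: [0.802, -0.099, -0.584, -0.071]
contact_force: [-0.2, -1.6, -0.0]
opening: -0.003
```

```bash
python3 push3.py|tail -2; sed -i 's/if 1200</if 900</; s/<130:/<200:/' lids.py; python3 lids.py
```

```text
137 dpos [0.0007, -0.0019, -0.0005] drot [0.0, -0.001, 0.0]
22.75 [ 0.09  0.17  2.12 -0.19  0.57  2.04] [0.54958779 0.12637427 0.07428456] [-0.2 -1.6 -0. ]
tip [0.557  0.1245 0.0505] (np.float64(0.094), np.float64(148.2))
[362, 141, 132, 126, 4797] [0.576 0.082 0.112] (np.float64(0.062), np.float64(174.1))
[388, 161, 87, 86, 5579] [0.575 0.081 0.112] (np.float64(0.062), np.float64(175.2))
```

The force has dropped to about 1 N, and a lid stands at 175° (front) at 62 mm radius, so the carousel has clicked with the honey in front. I'll rise straight up and turn to a jaw-along-y pose above it.

Run:
```python
from h import *
g=np.array([.5735,.0765,.19])
for sp in(0,180):
    r=rot(12,0)*R.from_euler('x',sp,degrees=True);rel(g,r,sp,.006)
```

```text
0 dpos [0.0211, -0.0512, 0.1208] drot [0.238, -0.027, -0.887]
180 dpos [0.0211, -0.0512, 0.1208] drot [0.004, 0.033, 0.084]
```

>>> {"method": "play_rows", "body": {
  "targets": [
    {"delta_pos":[0.0,-0.003,0.01],"delta_rot":[0,0,0],"claw":0},
    {"delta_pos":[0.0,-0.003,0.05],"delta_rot":[0,0,0],"claw":0},
    {"delta_pos":[-0.01,-0.003,0.09],"delta_rot":[0,0,0],"claw":0},
    {"delta_pos":[-0.02,-0.02,0.12],"delta_rot":[0.004,0.033,0.084],"claw":0},
    {"delta_pos":[-0.025,-0.051,0.12],"delta_rot":[0.004,0.033,0.084],"claw":70},
    {"delta_pos":[-0.03,-0.051,0.12],"delta_rot":[0.004,0.033,0.084],"claw":70},
    {"delta_pos":[-0.03,-0.051,0.12],"delta_rot":[0.004,0.033,0.084],"claw":70},
    {"delta_pos":[-0.03,-0.051,0.12],"delta_rot":[0.004,0.033,0.084],"claw":70}
  ]
}}

```text
time: 23.47
eef_pos: [0.5211, 0.0759, 0.1961]
tcp_rot: [0.778, 0.007, -0.628, 0.005]
contact_force: [-0.6, 0.6, -1.0]
opening: 0.56
```

```bash
cat > view.py <<'E'
from h import *
im,c=snap("wrist","wv.png")
s=ctrl.get_state();print(s['time'],s['qpos'].round(2),s['eef_pos'].round(4),(s['opening']*85.4).round(1))
m=(im.max(2)<110).astype(np.uint8);m=cv2.morphologyEx(m,cv2.MORPH_OPEN,np.ones((7,7),np.uint8))
n,l,st,ce=cv2.connectedComponentsWithStats(m)
for i in range(1,n):
    p=ray(c,ce[i],.105)
    if 900<st[i,4]<14000 and .45<p[0]<.72 and -.06<p[1]<.2: print(st[i].tolist(),ce[i].round(0),p.round(4))
print('pred honey lid',proj(c,np.r_[AX+.064*e(180),.105]).round(),'chilli',proj(c,np.r_[AX+.064*e(90),.115]).round())
sc,c3=snap("side","dv.png");print('pred side honey/chilli/tin',proj(c3,[np.r_[AX+.064*e(180),.105],np.r_[AX+.064*e(90),.115],np.r_[AX+.064*e(0),.1]]).round().tolist())
E
python3 view.py
```

```text
Traceback (most recent call last):
  File "view.py", line 3, in <module>
    s=ctrl.get_state();print(s['time'],s['qpos'].round(2),s['eef_pos'].round(4),(s['opening']*85.4).round(1))
                                                                                ^^^^^^^^^^^^^^^^^^^^^^^^^
AttributeError: 'float' object has no attribute 'round'
```

```bash
sed -i "s/(s\['opening'\]\*85.4).round(1)/s['opening']*85.4/" view.py; python3 view.py
```

```text
23.5667 [-0.05 -0.08  2.1   0.02  0.91  1.49] [0.5208 0.0769 0.1949] 62.97480354798846
[232, 77, 37, 40, 1120] [249.  95.] [0.629  0.1334 0.105 ]
[194, 78, 27, 130, 1992] [209. 135.] [0.5985 0.1644 0.105 ]
[287, 146, 59, 51, 2019] [317. 169.] [0.5735 0.0805 0.105 ]
pred honey lid [[323. 169.]] chilli [[235.  80.]]
pred side honey/chilli/tin [[264.0, 202.0], [240.0, 177.0], [279.0, 170.0]]
```

Run:
```python
from h import *
r=rot(12,0)*R.from_euler('x',180,degrees=True);a=r.apply([1,0,0]);g=np.array([.5735,.0795,.086])
for d in(.08,.04,0): rel(g-d*a,r,d,.006)
```

```text
0.08 dpos [0.0349, 0.002, -0.0244] drot [-0.0, 0.0, -0.0]
0.04 dpos [0.0432, 0.0022, -0.0636] drot [-0.0, 0.0, -0.0]
0 dpos [0.0515, 0.0023, -0.1027] drot [-0.0, 0.0, -0.0]
```

>>> {"method": "play_rows", "body": {
  "targets": [
    {"delta_pos":[0.02,0.002,-0.01],"delta_rot":[0,0,0],"claw":74},
    {"delta_pos":[0.035,0.002,-0.0245],"delta_rot":[0,0,0],"claw":74},
    {"delta_pos":[0.035,0.002,-0.0245],"delta_rot":[0,0,0],"claw":74},
    {"delta_pos":[0.039,0.002,-0.045],"delta_rot":[0,0,0],"claw":74},
    {"delta_pos":[0.043,0.002,-0.0635],"delta_rot":[0,0,0],"claw":74},
    {"delta_pos":[0.0475,0.002,-0.083],"delta_rot":[0,0,0],"claw":74},
    {"delta_pos":[0.0515,0.002,-0.1025],"delta_rot":[0,0,0],"claw":74},
    {"delta_pos":[0.0515,0.002,-0.1025],"delta_rot":[0,0,0],"claw":74},
    {"delta_pos":[0.0515,0.002,-0.1025],"delta_rot":[0,0,0],"claw":74}
  ],
  "newtons": 25
}}

```text
time: 24.37
eef_pos: [0.5708, 0.0798, 0.0907]
tcp_rot: [0.776, 0.009, -0.631, 0.006]
contact_force: [-0.3, 1.1, -0.1]
opening: 0.865
```

>>> {"method": "play_rows", "body": {
  "targets": [
    {"delta_pos":[0,0,0],"delta_rot":[0,0,0],"claw":30},
    {"delta_pos":[0,0,0],"delta_rot":[0,0,0],"claw":30},
    {"delta_pos":[0,0,0],"delta_rot":[0,0,0],"claw":30},
    {"delta_pos":[0,0,0],"delta_rot":[0,0,0],"claw":30},
    {"delta_pos":[0,0,0],"delta_rot":[0,0,0],"claw":30},
    {"delta_pos":[0,0,0],"delta_rot":[0,0,0],"claw":30}
  ],
  "newtons": 25
}}

```text
time: 24.87
eef_pos: [0.5718, 0.08, 0.0923]
tcp_rot: [0.777, 0.009, -0.63, 0.006]
contact_force: [-1.4, 1.9, 5.1]
opening: 0.565
```

>>> {"method": "play_rows", "body": {
  "targets": [
    {"delta_pos":[0,0,0.005],"delta_rot":[0,0,0],"claw":30},
    {"delta_pos":[-0.003,0,0.02],"delta_rot":[0,0,0],"claw":30},
    {"delta_pos":[-0.008,0,0.045],"delta_rot":[0,0,0],"claw":30},
    {"delta_pos":[-0.015,0,0.075],"delta_rot":[0,0,0],"claw":30},
    {"delta_pos":[-0.025,0,0.1],"delta_rot":[0,0,0],"claw":30},
    {"delta_pos":[-0.04,0,0.115],"delta_rot":[0,0,0],"claw":30},
    {"delta_pos":[-0.04,0,0.115],"delta_rot":[0,0,0],"claw":30}
  ]
}}

```text
time: 25.45
eef_pos: [0.5317, 0.08, 0.2109]
tcp_rot: [0.778, 0.009, -0.628, 0.006]
contact_force: [0.8, -0.0, -1.8]
opening: 0.566
```

```bash
sed 's/,(440,210)\]\]/]]/; s/,(400,241)//' fit.py > fit2.py; python3 fit2.py | tail -5; python3 view.py
```

```text
tray [ 0.56145836 -0.19285855  0.07750483] 1.3937716756867944e-05 [ 0.     0.002  0.001 -0.004 -0.     0.     0.003 -0.001]
tray [ 0.56145836 -0.19285855  0.07750482] 1.3937716756867355e-05 [ 0.     0.002  0.001 -0.004 -0.     0.     0.003 -0.001]
tray [ 0.56145837 -0.19285855  0.07750466] 1.3937716756985121e-05 [ 0.     0.002  0.001 -0.004 -0.     0.     0.003 -0.001]
[ 0.4916685  -0.19827845  0.        ]
[ 0.59726288 -0.19635498  0.005     ] [ 0.59750418 -0.21121503  0.005     ]
25.5 [-0.05 -0.07  2.07  0.02  0.94  1.49] [0.5317 0.0799 0.2088] 47.902799697943856
[208, 102, 25, 115, 1758] [218. 153.] [0.5961 0.1666 0.105 ]
pred honey lid [[327. 183.]] chilli [[246. 101.]]
pred side honey/chilli/tin [[264.0, 202.0], [240.0, 177.0], [279.0, 170.0]]
```

>>> {"method": "play_rows", "body": {
  "targets": [
    {"delta_pos":[-0.006,-0.03,0.0],"delta_rot":[0,0,0],"claw":30},
    {"delta_pos":[-0.012,-0.065,0.0],"delta_rot":[0,0,0],"claw":30},
    {"delta_pos":[-0.018,-0.1,0.0],"delta_rot":[0,0,0],"claw":30},
    {"delta_pos":[-0.024,-0.135,0.0],"delta_rot":[0,0,0],"claw":30},
    {"delta_pos":[-0.03,-0.17,0.0],"delta_rot":[0,0,0],"claw":30},
    {"delta_pos":[-0.034,-0.205,0.0],"delta_rot":[0,0,0],"claw":30},
    {"delta_pos":[-0.038,-0.24,0.0],"delta_rot":[0,0,0],"claw":30},
    {"delta_pos":[-0.04,-0.265,0.0],"delta_rot":[0,0,0],"claw":30},
    {"delta_pos":[-0.04,-0.278,0.0],"delta_rot":[0,0,0],"claw":30},
    {"delta_pos":[-0.04,-0.278,-0.02],"delta_rot":[0,0,0],"claw":30},
    {"delta_pos":[-0.04,-0.278,-0.05],"delta_rot":[0,0,0],"claw":30},
    {"delta_pos":[-0.04,-0.278,-0.08],"delta_rot":[0,0,0],"claw":30},
    {"delta_pos":[-0.04,-0.278,-0.105],"delta_rot":[0,0,0],"claw":30},
    {"delta_pos":[-0.04,-0.278,-0.12],"delta_rot":[0,0,0],"claw":30},
    {"delta_pos":[-0.04,-0.278,-0.128],"delta_rot":[0,0,0],"claw":30},
    {"delta_pos":[-0.04,-0.278,-0.131],"delta_rot":[0,0,0],"claw":30},
    {"delta_pos":[-0.04,-0.278,-0.131],"delta_rot":[0,0,0],"claw":30}
  ]
}}

```text
time: 26.97
eef_pos: [0.4911, -0.1976, 0.075]
tcp_rot: [0.776, 0.009, -0.63, 0.006]
contact_force: [-0.2, 0.6, -1.9]
opening: 0.564
```

Run:
```python
from h import *
s=ctrl.get_state();print(s['time'],s['qpos'].round(2),s['eef_pos'],s['tcp_rot'].round(3),s['contact_force'],s['opening']*85.4)
```

```text
26.9667 [-0.63  0.12  2.15  0.19  0.71  0.78] [ 0.4910541  -0.19759795  0.07500259] [ 0.776  0.009 -0.63   0.006] [-0.18245626  0.62147698 -1.86740485] 48.19569414192234
```

Not in contact yet (weight still −1.9 N); contact is expected at z ≈ 0.067. Lower slowly.

>>> {"method": "play_rows", "body": {
  "targets": [
    {"delta_pos":[0,0,-0.002],"delta_rot":[0,0,0],"claw":30},
    {"delta_pos":[0,0,-0.004],"delta_rot":[0,0,0],"claw":30},
    {"delta_pos":[0,0,-0.006],"delta_rot":[0,0,0],"claw":30},
    {"delta_pos":[0,0,-0.007],"delta_rot":[0,0,0],"claw":30},
    {"delta_pos":[0,0,-0.008],"delta_rot":[0,0,0],"claw":30},
    {"delta_pos":[0,0,-0.008],"delta_rot":[0,0,0],"claw":30}
  ]
}}

```text
time: 27.47
eef_pos: [0.4914, -0.1978, 0.0674]
tcp_rot: [0.777, 0.009, -0.63, 0.006]
contact_force: [-0.6, 0.2, -1.2]
opening: 0.563
```

>>> {"method": "play_rows", "body": {
  "targets": [
    {"delta_pos":[0,0,-0.001],"delta_rot":[0,0,0],"claw":30},
    {"delta_pos":[0,0,-0.002],"delta_rot":[0,0,0],"claw":30},
    {"delta_pos":[0,0,-0.002],"delta_rot":[0,0,0],"claw":30}
  ]
}}

```text
time: 27.72
eef_pos: [0.4925, -0.1979, 0.0675]
tcp_rot: [0.777, 0.009, -0.629, 0.006]
contact_force: [-2.2, 4.0, 8.6]
opening: 0.561
```

Contact at z = 0.067, as predicted. Release and withdraw along the tool axis.

>>> {"method": "play_rows", "body": {
  "targets": [
    {"delta_pos":[0,0,0.0],"delta_rot":[0,0,0],"claw":55},
    {"delta_pos":[0,0,0.0],"delta_rot":[0,0,0],"claw":66},
    {"delta_pos":[0,0,0.0],"delta_rot":[0,0,0],"claw":74},
    {"delta_pos":[0,0,0.0],"delta_rot":[0,0,0],"claw":74},
    {"delta_pos":[-0.003,0,0.012],"delta_rot":[0,0,0],"claw":74},
    {"delta_pos":[-0.007,0,0.035],"delta_rot":[0,0,0],"claw":74},
    {"delta_pos":[-0.014,0,0.065],"delta_rot":[0,0,0],"claw":74},
    {"delta_pos":[-0.02,0,0.1],"delta_rot":[0,0,0],"claw":74},
    {"delta_pos":[-0.02,0,0.13],"delta_rot":[0,0,0],"claw":60},
    {"delta_pos":[-0.02,0.03,0.14],"delta_rot":[0,0,0],"claw":60},
    {"delta_pos":[-0.02,0.03,0.14],"delta_rot":[0,0,0],"claw":60}
  ]
}}

```text
time: 28.63
eef_pos: [0.4738, -0.1667, 0.2114]
tcp_rot: [0.779, 0.009, -0.627, 0.007]
contact_force: [0.1, -0.0, -1.1]
opening: 0.7
```

```bash
cat > dark.py <<'E'
from h import *
import sys
# dark blobs near predicted spots in side & scene
H=np.array([.4935,-.198,.08]);
for cam in("side","scene"):
    im,c=snap(cam,"dk_%s.png"%cam)
    m=(im.max(2)<90).astype(np.uint8);n,l,st,ce=cv2.connectedComponentsWithStats(m)
    q=proj(c,H)[0];print(cam,'pred honey lid',q.round())
    for i in range(1,n):
        if st[i,4]>60 and np.hypot(*(ce[i]-q))<40: print(st[i].tolist(),ce[i].round(),ray(c,ce[i],.08).round(3))
E
python3 dark.py
python3 - <<'E'
from h import *
s=ctrl.get_state();print(s['time'],s['qpos'].round(2),s['eef_pos'],s['contact_force'].round(1))
E
```

```text
side pred honey lid [411. 259.]
[395, 249, 29, 23, 448] [409. 261.] [ 0.488 -0.196  0.08 ]
scene pred honey lid [442. 211.]
[199, 0, 441, 400, 83261] [468. 214.] [ 0.46  -0.228  0.08 ]
28.7333 [-0.6  -0.15  2.14  0.15  0.99  0.88] [ 0.4725096  -0.16750662  0.20769614] [-0.8 -0.2 -0.1]
```

The honey lid shows at (0.488, −0.196), consistent with it standing upright on the tray floor. Now I'll push the tray home with closed fingers on the knob's face.

```bash
cat > home.py <<'E'
from h import *
Fl=R.from_euler('x',180,degrees=True)
def Y(x): return .0730+(x-.4985)*np.tan(YAW)
for x,L,z in((.46,8,.13),(.46,8,.022),(.485,8,.022),(.50,11,.022),(.52,14,.022),(.54,17,.022),(.56,20,.022),(.58,23,.022),(.60,25,.022),(.615,25,.022)):
    rel([x,Y(x+.03),z],rot(L,0)*Fl,x)
s=ctrl.get_state();print(s['time'],s['qpos'].round(2),s['eef_pos'],s['contact_force'].round(1))
E
python3 home.py
```

```text
0.46 dpos [-0.016, 0.2403, -0.0529] drot [-0.001, 0.023, -0.001]
0.46 dpos [-0.016, 0.2403, -0.1609] drot [-0.001, 0.023, -0.001]
0.485 dpos [0.009, 0.2408, -0.1609] drot [-0.001, 0.023, -0.001]
0.5 dpos [0.0227, 0.241, -0.1612] drot [-0.001, 0.006, -0.001]
0.52 dpos [0.0414, 0.2414, -0.1614] drot [-0.0, -0.011, -0.001]
0.54 dpos [0.0602, 0.2417, -0.1618] drot [0.0, -0.027, -0.001]
0.56 dpos [0.0789, 0.2421, -0.1622] drot [0.0, -0.044, -0.001]
0.58 dpos [0.0977, 0.2424, -0.1627] drot [0.001, -0.061, -0.001]
0.6 dpos [0.1169, 0.2428, -0.163] drot [0.001, -0.072, -0.001]
0.615 dpos [0.1319, 0.2431, -0.163] drot [0.001, -0.072, -0.001]
28.7333 [-0.6  -0.15  2.14  0.15  0.99  0.88] [ 0.4725096  -0.16750662  0.20769614] [-0.8 -0.2 -0.1]
```

>>> {"method": "play_rows", "body": {
  "targets": [
    {"delta_pos":[-0.01,0.035,0.0],"delta_rot":[0,0.023,0],"claw":30},
    {"delta_pos":[-0.012,0.07,0.0],"delta_rot":[0,0.023,0],"claw":0},
    {"delta_pos":[-0.014,0.11,0.0],"delta_rot":[0,0.023,0],"claw":0},
    {"delta_pos":[-0.016,0.15,0.0],"delta_rot":[0,0.023,0],"claw":0},
    {"delta_pos":[-0.016,0.19,-0.02],"delta_rot":[0,0.023,0],"claw":0},
    {"delta_pos":[-0.016,0.225,-0.05],"delta_rot":[0,0.023,0],"claw":0},
    {"delta_pos":[-0.016,0.24,-0.075],"delta_rot":[0,0.023,0],"claw":0},
    {"delta_pos":[-0.016,0.24,-0.11],"delta_rot":[0,0.023,0],"claw":0},
    {"delta_pos":[-0.016,0.24,-0.14],"delta_rot":[0,0.023,0],"claw":0},
    {"delta_pos":[-0.016,0.24,-0.159],"delta_rot":[0,0.023,0],"claw":0},
    {"delta_pos":[-0.016,0.24,-0.159],"delta_rot":[0,0.023,0],"claw":0}
  ]
}}

```text
time: 29.65
eef_pos: [0.4515, 0.0725, 0.0425]
tcp_rot: [0.75, 0.01, -0.662, 0.006]
contact_force: [-1.4, 0.4, 1.1]
opening: -0.001
```

```bash
python3 home.py
```

```text
0.46 dpos [0.005, 0.0002, 0.1122] drot [-0.001, -0.005, -0.001]
0.46 dpos [0.005, 0.0002, 0.0042] drot [-0.001, -0.005, -0.001]
0.485 dpos [0.03, 0.0007, 0.0042] drot [-0.001, -0.005, -0.001]
0.5 dpos [0.0437, 0.001, 0.004] drot [-0.001, -0.021, -0.001]
0.52 dpos [0.0625, 0.0013, 0.0037] drot [-0.001, -0.038, -0.001]
0.54 dpos [0.0812, 0.0017, 0.0034] drot [-0.0, -0.055, -0.001]
0.56 dpos [0.1, 0.002, 0.0029] drot [0.0, -0.071, -0.001]
0.58 dpos [0.1187, 0.0024, 0.0025] drot [0.001, -0.088, -0.001]
0.6 dpos [0.1379, 0.0028, 0.0021] drot [0.001, -0.099, -0.001]
0.615 dpos [0.1529, 0.003, 0.0021] drot [0.001, -0.099, -0.001]
29.65 [-0.07  0.06  2.29  0.03  0.67  1.46] [0.45149928 0.07254711 0.04254899] [-1.4  0.4  1.1]
```

>>> {"method": "play_rows", "body": {
  "targets": [
    {"delta_pos":[0.01,0.0003,0.004],"delta_rot":[0,-0.005,0],"claw":0},
    {"delta_pos":[0.02,0.0005,0.004],"delta_rot":[0,-0.005,0],"claw":0},
    {"delta_pos":[0.026,0.0006,0.004],"delta_rot":[0,-0.005,0],"claw":0},
    {"delta_pos":[0.032,0.0007,0.004],"delta_rot":[0,-0.009,0],"claw":0},
    {"delta_pos":[0.038,0.0009,0.004],"delta_rot":[0,-0.015,0],"claw":0},
    {"delta_pos":[0.044,0.001,0.004],"delta_rot":[0,-0.021,0],"claw":0},
    {"delta_pos":[0.051,0.0012,0.004],"delta_rot":[0,-0.028,0],"claw":0},
    {"delta_pos":[0.058,0.0013,0.004],"delta_rot":[0,-0.034,0],"claw":0},
    {"delta_pos":[0.065,0.0014,0.004],"delta_rot":[0,-0.041,0],"claw":0},
    {"delta_pos":[0.072,0.0015,0.004],"delta_rot":[0,-0.047,0],"claw":0},
    {"delta_pos":[0.08,0.0017,0.003],"delta_rot":[0,-0.054,0],"claw":0},
    {"delta_pos":[0.088,0.0018,0.003],"delta_rot":[0,-0.061,0],"claw":0},
    {"delta_pos":[0.096,0.0019,0.003],"delta_rot":[0,-0.068,0],"claw":0},
    {"delta_pos":[0.104,0.002,0.003],"delta_rot":[0,-0.075,0],"claw":0},
    {"delta_pos":[0.112,0.0022,0.003],"delta_rot":[0,-0.082,0],"claw":0},
    {"delta_pos":[0.12,0.0024,0.0025],"delta_rot":[0,-0.089,0],"claw":0},
    {"delta_pos":[0.126,0.0026,0.0025],"delta_rot":[0,-0.094,0],"claw":0}
  ]
}}

```text
time: 31.07
eef_pos: [0.5762, 0.0752, 0.0436]
tcp_rot: [0.838, 0.009, -0.546, 0.007]
contact_force: [-4.3, -1.2, -4.6]
opening: -0.001
```

```bash
python3 home.py|tail -3
```

```text
0.6 dpos [0.0132, 0.0001, 0.001] drot [0.001, -0.006, -0.001]
0.615 dpos [0.0282, 0.0004, 0.001] drot [0.001, -0.006, -0.001]
31.0667 [-0.06  0.22  2.15  0.09  0.36  1.42] [0.57621348 0.07521917 0.04361026] [-4.3 -1.2 -4.6]
```

>>> {"method": "play_rows", "body": {
  "targets": [
    {"delta_pos":[0.005,0.0001,0.001],"delta_rot":[0,-0.002,0],"claw":0},
    {"delta_pos":[0.01,0.0002,0.001],"delta_rot":[0,-0.004,0],"claw":0},
    {"delta_pos":[0.014,0.0003,0.001],"delta_rot":[0,-0.005,0],"claw":0},
    {"delta_pos":[0.018,0.0003,0.001],"delta_rot":[0,-0.005,0],"claw":0},
    {"delta_pos":[0.021,0.0003,0.001],"delta_rot":[0,-0.005,0],"claw":0},
    {"delta_pos":[0.024,0.0004,0.001],"delta_rot":[0,-0.005,0],"claw":0},
    {"delta_pos":[0.026,0.0004,0.001],"delta_rot":[0,-0.005,0],"claw":0}
  ]
}}

```text
time: 31.65
eef_pos: [0.5995, 0.0759, 0.0433]
tcp_rot: [0.84, 0.009, -0.543, 0.007]
contact_force: [-22.9, -3.3, 9.8]
opening: 0.003
```

```bash
python3 home.py|tail -1
```

```text
31.65 [-0.05  0.26  2.1   0.08  0.36  1.42] [0.59952219 0.07592739 0.0433342 ] [-22.9  -3.3   9.8]
```

23 N at the predicted home position. Back off, clear the view, and compare with the first pictures in code.

>>> {"method": "play_rows", "body": {
  "targets": [
    {"delta_pos":[-0.01,0,0.0],"delta_rot":[0,0,0],"claw":0},
    {"delta_pos":[-0.04,0,0.01],"delta_rot":[0,0,0],"claw":0},
    {"delta_pos":[-0.07,0,0.04],"delta_rot":[0,0.03,0],"claw":0},
    {"delta_pos":[-0.09,0,0.08],"delta_rot":[0,0.05,0],"claw":0},
    {"delta_pos":[-0.1,0.03,0.12],"delta_rot":[0,0.07,0],"claw":0},
    {"delta_pos":[-0.1,0.07,0.16],"delta_rot":[0,0.09,0],"claw":0},
    {"delta_pos":[-0.11,0.11,0.19],"delta_rot":[0,0.11,0],"claw":0},
    {"delta_pos":[-0.13,0.15,0.2],"delta_rot":[0,0.13,0],"claw":0},
    {"delta_pos":[-0.15,0.19,0.2],"delta_rot":[0,0.13,0],"claw":0},
    {"delta_pos":[-0.17,0.23,0.2],"delta_rot":[0,0.13,0],"claw":0},
    {"delta_pos":[-0.19,0.27,0.2],"delta_rot":[0,0.13,0],"claw":0},
    {"delta_pos":[-0.21,0.31,0.2],"delta_rot":[0,0.13,0],"claw":0},
    {"delta_pos":[-0.23,0.34,0.2],"delta_rot":[0,0.13,0],"claw":0},
    {"delta_pos":[-0.25,0.37,0.2],"delta_rot":[0,0.13,0],"claw":0},
    {"delta_pos":[-0.25,0.37,0.2],"delta_rot":[0,0.13,0],"claw":0}
  ]
}}

```text
time: 32.9
eef_pos: [0.3503, 0.4504, 0.2474]
tcp_rot: [0.715, 0.014, -0.698, 0.002]
contact_force: [-0.4, -0.2, -0.4]
opening: 0.0
```

```bash
cat > fin.py <<'E'
from h import *
for cam in("side","scene"):
    a=cv2.imread('pics/%s0.png'%cam);b,c=snap(cam,'fin_%s.png'%cam)
    d=cv2.absdiff(cv2.GaussianBlur(a,(3,3),0),cv2.GaussianBlur(b,(3,3),0)).max(2);m=cv2.morphologyEx((d>45).astype(np.uint8),cv2.MORPH_CLOSE,np.ones((3,3),np.uint8))
    n,l,st,ce=cv2.connectedComponentsWithStats(m)
    for i in range(1,n):
        if st[i,4]>15: print(cam,'diff',st[i].tolist())
    k=(.6254,.0753,.036);q=proj(c,k)[0].astype(int)
    g=lambda im:im[q[1]-12:q[1]+13,q[0]-12:q[0]+13]
    t=cv2.matchTemplate(b[q[1]-30:q[1]+60,q[0]-30:q[0]+31],g(a),cv2.TM_CCOEFF_NORMED);_,v,_,p=cv2.minMaxLoc(t);print('knob shift px',p[0]-18,p[1]-18,v)
s=ctrl.get_state();print(s['time'],s['eef_pos'],s['contact_force'].round(1))
E
python3 fin.py
```

```text
side diff [245, 167, 46, 30, 647]
side diff [318, 174, 7, 10, 51]
side diff [394, 249, 31, 46, 1095]
side diff [167, 381, 70, 19, 776]
knob shift px 0 0 0.994515061378479
scene diff [0, 0, 63, 37, 1229]
scene diff [0, 185, 4, 9, 26]
scene diff [242, 189, 30, 37, 846]
scene diff [275, 189, 8, 9, 48]
scene diff [205, 200, 26, 29, 464]
scene diff [427, 205, 29, 42, 912]
scene diff [43, 219, 7, 5, 29]
scene diff [0, 228, 58, 121, 2470]
scene diff [18, 232, 4, 5, 16]
knob shift px 0 0 0.9977214336395264
33.0 [0.34897955 0.45177795 0.24713931] [ 0.7 -0.6  0. ]
```

Run:
```python
from h import *
A=AX+.127*e(0);print('axis home',A)
for cam in("scene","side"):
    c=ctrl.calibration(cam);a=cv2.imread('pics/%s0.png'%cam);b=cv2.imread('pics/fin_%s.png'%cam)
    for n,ang in(('left',90),('rear',0),('front',180)):
        base=A+.064*e(ang)
        for z in(.04,.05,.06,.07,.08,.09,.1,.11):
            u=proj(c,np.r_[base-[.02,0],z])[0].round().astype(int);print(cam,n,z,u,'before',a[u[1],u[0]].tolist(),'now',b[u[1],u[0]].tolist())
```

```text
axis home [0.76447708 0.07901285]
scene left 0.04 [220 221] before [158, 181, 197] now [95, 118, 190]
scene left 0.05 [220 217] before [140, 157, 173] now [50, 91, 102]
scene left 0.06 [219 212] before [177, 211, 226] now [19, 49, 119]
scene left 0.07 [219 208] before [179, 210, 227] now [46, 108, 54]
scene left 0.08 [218 203] before [146, 182, 204] now [79, 109, 173]
scene left 0.09 [217 199] before [83, 153, 202] now [87, 153, 202]
scene left 0.1 [217 194] before [120, 211, 246] now [120, 214, 247]
scene left 0.11 [216 189] before [115, 209, 244] now [116, 209, 245]
scene rear 0.04 [237 200] before [94, 171, 225] now [91, 166, 223]
scene rear 0.05 [237 196] before [73, 127, 166] now [71, 127, 166]
scene rear 0.06 [236 192] before [95, 174, 222] now [102, 176, 224]
scene rear 0.07 [236 188] before [113, 199, 240] now [111, 200, 241]
scene rear 0.08 [236 183] before [111, 198, 240] now [114, 203, 241]
scene rear 0.09 [235 179] before [112, 198, 240] now [113, 199, 241]
scene rear 0.1 [235 175] before [113, 202, 242] now [116, 204, 243]
scene rear 0.11 [234 170] before [113, 201, 241]
[... 1486 characters left out ...]
 206] now [128, 178, 208]
side rear 0.1 [289 146] before [125, 178, 205] now [124, 177, 205]
side rear 0.11 [289 142] before [131, 185, 212] now [129, 184, 213]
side front 0.04 [277 199] before [126, 181, 208] now [134, 188, 212]
side front 0.05 [277 195] before [60, 89, 100] now [129, 180, 208]
side front 0.06 [277 191] before [29, 52, 127] now [115, 168, 197]
side front 0.07 [277 187] before [147, 173, 179] now [124, 175, 203]
side front 0.08 [277 183] before [92, 108, 164] now [73, 107, 133]
side front 0.09 [277 179] before [116, 135, 206] now [87, 122, 147]
side front 0.1 [277 175] before [101, 121, 201] now [78, 115, 142]
side front 0.11 [276 171] before [26, 29, 36] now [105, 150, 183]
```

```bash
python3 -c "
from plant import ctrl
print(ctrl.sign_off())"
```

```text
the job is handed in; nothing more can be done
None
```

I handed the job in at about 33 s: the honey jar is on the oval tray and the carousel tray is back under the riser. Two checks are weaker than I'd like, noted at the end.

**What I did**
- I drew the carousel tray to its stop by the knob. I then turned the carousel a quarter turn clockwise, pushing the right divider, until it clicked with the honey at the front.
- I lifted the honey jar out and lowered it onto the floor of the oval tray. Contact came at the height I expected, and I released it gently.
- I pushed the carousel tray home by the knob's face. The force rose to 23 N at the expected home position.

**What went wrong on the way**
- My first tries at the turn failed. The gripper rested on what I took to be the honey lid (17 N) and nudged the tray 15–20 mm back in, so the fingers slid past the divider.
- I drew the tray out to its stop again twice before the turn that worked.
- On one of these tries the wrist force reached about 55 N with the fingers jammed on the divider's end. That is under the 120 N wrist limit. If any of it went through the gripper's body, the 40 N limit could have been passed; I can't tell.

**Last checks**
- **Tray:** the knob is at its starting pixel in both the scene and side pictures.
- **Carousel:** the front right divider looks unchanged from the start, which fits a click stop.
- **Chilli jar:** its label colours are where they should be for standing in the left bay.
- **Honey:** just after I set it down, its lid showed within about 6 mm of the planned place, consistent with standing upright.
- **Mug:** no change in either picture.
- **Tin (not confirmed at the end):** it is hidden under the riser board. I last saw it standing before the final turn.
- **Final pictures:** I had used all 12 views, so these checks compared pixels and positions in code and were not made by eye.

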